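# Repack the laundry caddy: turn its lift-out tray and load it in layers

### The job

The lift-out tray of the laundry caddy has been put in the wrong way round, so it covers the bottle bay. Lift the tray out and stand the big goods (cartons and tub, however many there are) upright on the floor of the caddy's main bay; then put the empty tray back turned half round, level and fully down on its ledges with its cut-out over the bottle bay, and only then lay the small goods (soap bars and stain stick) in the tray. Stand the tall bottle upright in its bay through the cut-out, and leave everything else on the counter where it is.

Things in the scene. Friction and masses are not known exactly. Their poses are not given: they have to be found in the camera images.
- caddy: grey plastic open box, fixed to the counter by its feet: outside 260 (x) x 190 (y) x 96 mm high, walls and floor 4 mm. Origin: centre of its underside; z up. Bottle bay at its +x end, main bay over the rest. Ledges inside the end walls, 14 mm wide, 58 to 62 mm above the counter, carry the tray: full width at the -x end, only beside the bottle bay (|y| above 41 mm) at the +x end
- tray: pale grey loose lift-out tray, 300 g: rim (top 6 mm) 247 (x) x 177 (y) mm, below it 241 x 171, 32 mm high, floor 3 mm; 2.5 mm play all round in the caddy. Origin: centre of outline, at the underside; z up. Home it stands 62 mm above the counter, rim 2 mm below the caddy's, axes parallel to the caddy's. At the start it is home but half a turn wrong (its +x to the caddy's -x)
- tray_grip (a point): middle of the tray's carry grip, at tray x -10, y 0, z +57 mm, near the centre of mass: a bar along tray x, 110 long, 14 wide, 14 mm high, on posts 45 mm either side of this point. A spine below it, 4 mm thick and 28 mm high, parts the tray lengthwise into two halves 81 mm wide, from the -x end to the cut-out
- tray_cutout (a point): middle of the tray's cut-out, at tray x +88, y 0, z 0 mm; the cut-out is 76 mm wide (y), goes right through, and runs from tray x +50 mm to the tray's +x end; the strips beside it are 43 mm wide
- bottle_bay (a point): middle of the floor of the bottle bay, at caddy x +91, y 0, z +4 mm; the bay is 70 mm square inside, fenced by 3 mm walls that rise to 40 mm above the counter
- main_bay (a point): middle of the floor of the main bay, at caddy x -35, y 0, z +4 mm; the bay is 178 (x) x 182 (y) mm, and nothing taller than 57 mm fits there under the tray
- mat: black rubber mat lying on the counter, 270 (x) x 195 (y) x 3 mm, fixed; an empty place to put the tray down meanwhile. Origin: centre of its underside
- bottle: tall white bottle, about 300 g, body 56 x 56 mm square and 110 mm high, with a neck and a round grey cap 30 mm in diameter from 131 to 165 mm height. Origin: centre of its underside; z up
- carton1: cardboard carton, a block 64 (x) x 45 (y) x 52 mm high, about 160 g; bottom-layer item. Origin: centre of its underside. May be absent.
- carton2: cardboard carton, a block 64 (x) x 45 (y) x 52 mm high, about 160 g; bottom-layer item. Origin: centre of its underside. May be absent.
- tub: white round tub with a lid, 52 mm in diameter, 52 mm high, about 180 g; bottom-layer item. Origin: centre of its underside. May be absent.
- soap1: wrapped bar of soap, 62 (x) x 40 (y) x 22 mm high, about 110 g; tray item. Origin: centre of its underside. May be absent.
- soap2: wrapped bar of soap, 62 (x) x 40 (y) x 22 mm high, about 110 g; tray item. Origin: centre of its underside. May be absent.
- stick: white stain-remover stick, a flat oblong lying on its side: 68 (x) x 28 (y) x 22 mm high, about 70 g; tray item. Origin: centre of its underside. May be absent.
- measuring_cup: clear measuring cup, 60 mm across, 55 mm high; leave alone
- button_jar: glass jar of 56 mm diameter, 70 mm high; leave alone
- lint_brush: wooden lint brush about 205 mm long, 32 mm high; leave alone
- clothespin: wooden clothespin, 75 mm long, 10 mm high; leave alone
- spray_can: spray can, 54 mm across, 170 mm high; leave alone

How it is judged:
By the outcome, as a careful person would: the job done as asked, in the order asked, and still so for the second after the job is handed in, with the robot touching nothing.
Of carton1, carton2, tub only 2 to 3 are there at a start; the rules pass over those that are not, and their reading is None.
Of soap1, soap2, stick only 2 to 3 are there at a start; the rules pass over those that are not, and their reading is None.
At some moment in a run one of carton1, carton2, tub, soap1, soap2, stick may be knocked a few centimetres aside while the robot is not near it.
It also fails if it takes over 210 s, if anything falls off the work surface, if the arm or the gripper's body presses on something with over 40 N, if the wrist force passes 120 N, or if a joint passes its speed limit or range.

### The arm

A 7-joint arm with a two-finger parallel gripper is mounted at the origin on the work surface. World frame = base frame: x ahead of the robot, y to its left, z up, the work surface at z = 0. Lengths are in mm, angles in rad, forces in N, time in s.
With the tool pointing down it reaches from about 400 to 875 mm from the base axis. Payload 4.4 kg.
Tool frame: the origin (TCP) lies midway between the tips of the shut fingers; the grasp point (between the pads) lies 19 mm behind it; z points along the fingers, y is the line along which they close (so a half turn about z gives the same grasp; the last joint's range is limited). The gripper opens to 85 mm and grips with 20 to 120 N. Pads are 22 mm wide; open, the fingers measure 114 mm over their backs; the gripper's body (76 mm by 85 mm) begins 54 mm behind the grasp point. The pads swing forward as they close: fully open they stand 13 mm farther back than shut.
Start: joints at [1.17, 0.628, 0.038, 1.517, -0.027, 0.996, -0.02], TCP at [213.605, -613.914, 231.313] pointing down, gripper open.
Joint ranges: [-3.06, 3.06], [-0.37, 2.12], [-1.25, 1.32], [0.18, 2.47], [-1.1, 4.24], [0.23, 1.98], [-2.94, 2.94]. Speed limits (rad/s): [2.57, 2.57, 3.14, 3.14, 3.14, 3.14, 3.14].

### API

Orientations are given as [roll, pitch, yaw] about the fixed x, y, z axes, in that order (R = Rz(yaw) Ry(pitch) Rx(roll)).
In Python, from cell import read_state, get_image, finish_job gives the robot as it stands.
- The arm moves only by the tool send_rows, never from a script. Its argument "series" is a list of rows, each an object of numbers: "ax", "ay", "az": the turn, a rotation vector about the tool's x, y, z in rad; "dx", "dy", "dz": the shift along the tool's x, y, z in cm; "hand": the closure, from 0 (fully open) to 1 (shut). In form: [{"ax": .., "ay": .., "az": .., "dx": .., "dy": .., "dz": .., "hand": ..}, ...]. A call has 1 to 10 rows; each row is the pose to reach, as a shift and turn from the pose commanded when the call began, along the tool's axes at that moment; what a row does not reach only later rows make up. A row lasts 1/10 s, in which the tool goes at most 50 mm and 8.59 degrees, less where a joint would pass 70% of its speed; a pose out of reach is approached as far as the arm can. A call with a gripper value outside its range is refused whole. The fingers move at their own pace and stop on an object; the grip force is fixed at half the most. Time passes only in rows, so rows that repeat a pose let the fingers close. It gives the time, the measured TCP pose, the force, the opening and the grip force at its end, in the units of the state.
- read_state(): the state, without advancing time (a new reading comes with each control period).
- get_image(name): name is "scene" or "side" or "wrist"; returns a dict with "pixels" (480x640x3 uint8, red, green, blue), "mtx" (3x3 intrinsics, pixels), "R" (3x3) and "t" (3): a world point X has camera coordinates R X + t. Camera axes: x right, y down, z forward; pixel columns grow to the right and rows downward; lengths in mm; the calibration is good to about 2 mm. A picture is of the moment at which its call begins. There is no depth.
- finish_job(): hands the job in; it is judged then, once.
The state is a dict: "clock": time; "qpos": joint angles; "qd": joint speeds; "tau": joint torques, N m; "eef_pos": TCP position; "tool_rot": TCP orientation; "force": force on the tool from outside, world axes, zero at the start; "torque": the same for the moment, N m; "width": finger opening in mm; "gripper_force": force on a finger pad.
Only numpy, scipy, OpenCV 4.12 (cv2) and the standard library are available. Lean on these libraries where they do the work, as an engineer would, in place of code of your own. Each camera call takes 0.05 s, during which the arm holds its last target. There are 200 camera calls.

## Working session

There is one attempt and no reset: what is moved stays moved. The work goes in short steps, Python scripts to look and compute and a tool call to move; the robot and the scene stay as the last step left them, time stands still between calls to the robot, and variables do not carry over. Pictures are saved under pics/ and viewed, at most 14 in all, crops included, and the job is handed in when it is done.

Besides the shell and the picture viewer there is one more tool, called after ">>>" in YAML: its name, and indented under it one key for each argument. send_rows: Moves the arm, as the interface text tells. Its arguments: {"type":"object","properties":{"series":{"type":"array","items":{"type":"object","properties":{"ax":{"type":"number"},"ay":{"type":"number"},"az":{"type":"number"},"dx":{"type":"number"},"dy":{"type":"number"},"dz":{"type":"number"},"hand":{"type":"number"}}}}},"required":["series"]}

```bash
ls; mkdir -p pics; python3 - <<'E'
from cell import *
import cv2
s=read_state();print({k:s[k] for k in('clock','eef_pos','tool_rot','width','force')})
for n in('scene','side'):
    g=get_image(n);cv2.imwrite(f'pics/{n}0.png',g['pixels'][:,:,::-1]);print(n,g['mtx'],g['R'],g['t'])
E
```

```text
pics
{'clock': 0.0, 'eef_pos': array([ 213.43428381, -613.3251828 ,  230.38971414]), 'tool_rot': array([-3.13971944e+00, -1.11461986e-05,  3.34773401e-01]), 'width': 85.4610665501953, 'force': array([ 1.96668595, -0.53965334, -0.38483903])}
scene [[523.35650445   0.         317.35517286]
 [  0.         523.35650445 237.26981135]
 [  0.           0.           1.        ]] [[ 0.37069881  0.92868169 -0.01152032]
 [ 0.79404852 -0.32334284 -0.51471969]
 [-0.48173576  0.18165828 -0.85728112]] [-209.4950263  -344.58734155 1495.59105379]
side [[561.66859994   0.         331.91196369]
 [  0.         561.66859994 240.48793649]
 [  0.           0.           1.        ]] [[-0.94122031 -0.33766636 -0.00926097]
 [-0.22852463  0.65670674 -0.71868822]
 [ 0.24875857 -0.67432759 -0.6952708 ]] [ 483.59113038  181.62773382 1378.57624638]
```

View pics/scene0.png

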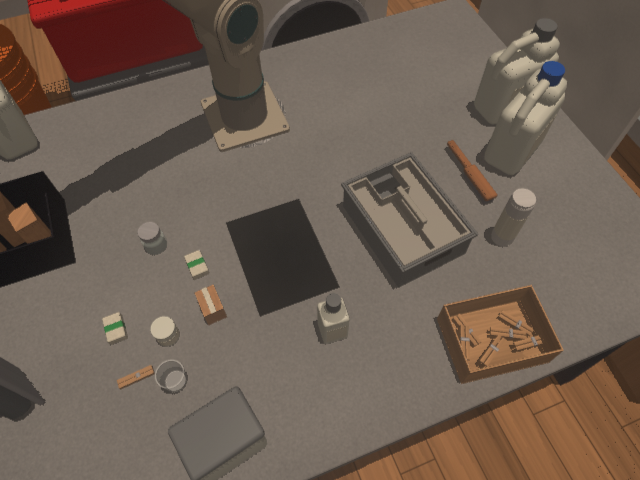

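View pics/side0.png

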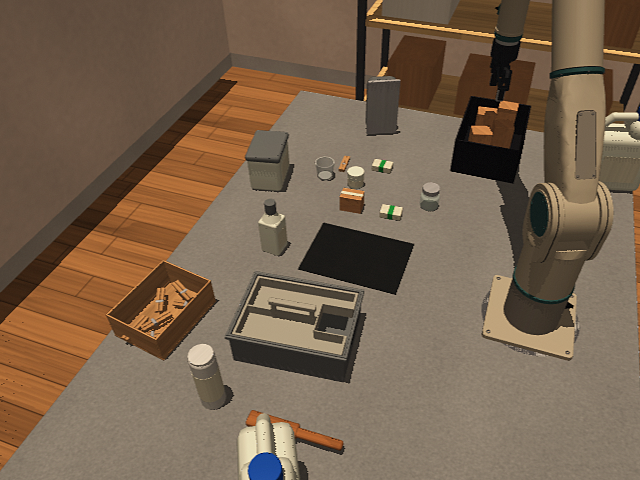

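The scene view shows the caddy with corners near (343,187), (410,156), (471,233) and (404,272), and its cut-out at the near-robot end (385,185). The other goods are the mat (282,255), bottle (333,318), carton (210,303), tub (163,331) and soaps at (196,264) and (114,327). The jar (150,237), cup (171,376) and pin are to be left alone. There is no stick and only one carton, and the side view agrees.

```bash
cat > h.py <<'E'
import numpy as np, cv2
from cell import *
from scipy.spatial.transform import Rotation as Rot
def ray(g,uv,z):
    uv=np.atleast_2d(np.asarray(uv,float))
    d=np.c_[uv,np.ones(len(uv))]@np.linalg.inv(g['mtx']).T@g['R']
    c=-g['R'].T@g['t']
    return (c+d*((z-c[2])/d[:,2])[:,None])[:,:2]
def proj(g,P):
    c=np.atleast_2d(P)@g['R'].T+g['t']; q=c@g['mtx'].T
    return q[:,:2]/q[:,2:]
def save(g,n): cv2.imwrite(f'pics/{n}.png',g['pixels'][:,:,::-1])
def rel(p,yaw):
    """shift (cm, tool axes) and turn from current pose to world TCP p, tool down with tool-frame yaw"""
    s=read_state(); R0=Rot.from_euler('xyz',s['tool_rot']); R1=Rot.from_euler('xyz',[np.pi,0,yaw])
    print('shift',R0.inv().apply(np.array(p)-s['eef_pos']).round(1)/10,'turn',(R0.inv()*R1).as_rotvec().round(3))
E
python3 - <<'E'
from h import *
g=get_image('scene'); h=get_image('side')
for n,uvs,z in [('caddy',[(343,187),(410,156),(471,233),(404,272)],96),('mat',[(227,219),(297,201),(337,286),(267,311)],3)]:
    P=ray(g,uvs,z);print(n,P.round(),P.mean(0).round(),np.linalg.norm(P-np.roll(P,-1,0),axis=1).round())
for n,a,b,z in [('bottlecap',(334,299),(270,205),165),('carton',(209,299),(352,194),52),('tub',(163,327),(356,172),52),('soapA',(196,262),(391,210),22),('soapB',(114,325),(382,163),22),('jar',(149,229),(430,187),70),('cup',(171,368),(325,162),55),('can',(523,197),(202,352),170),('pin',(135,377),(344,163),10)]:
    print(n,ray(g,a,z).round(),ray(h,b,z).round())
w=get_image('wrist');save(w,'w0')
c=-w['R'].T@w['t'];print('wristcam',c.round(),w['R'].round(3),w['mtx'][0,0],read_state()['qpos'])
E
```

```text
caddy [[400. 133.]
 [375. 323.]
 [626. 348.]
 [658. 165.]] [515. 242.] [192. 252. 186. 260.]
mat [[ 319. -146.]
 [ 334.   36.]
 [ 594.   38.]
 [ 592. -133.]] [459. -51.] [183. 260. 171. 273.]
bottlecap [[688. -12.]] [[679.   3.]]
carton [[ 539. -244.]] [[ 537. -239.]]
tub [[ 565. -353.]] [[ 558. -343.]]
soapA [[ 420. -249.]] [[ 418. -242.]]
soapB [[ 505. -457.]] [[ 506. -453.]]
jar [[ 323. -325.]] [[ 327. -322.]]
cup [[ 659. -358.]] [[ 664. -357.]]
can [[621. 459.]] [[619. 459.]]
pin [[ 632. -440.]] [[ 626. -429.]]
wristcam [ 278. -592.  374.] [[ 0.329 -0.944 -0.001]
 [-0.91  -0.317  0.269]
 [-0.254 -0.088 -0.963]] 406.41544433769144 [ 1.17023402  0.62888584  0.03850868  1.51786978 -0.02697559  0.99632205
 -0.02000257]
```

```bash
python3 -c "
from h import *
rel((545,-300,330),0.1)"
```

```text
shift [ 41.62 -18.74  -9.9 ] turn [-0.001  0.     0.235]
```

>>> send_rows:
  series:
    - {"dx": 41.6,"dy": -18.7,"dz": -9.9,"az": 0.235,"hand": 0}
    - {"dx": 41.6,"dy": -18.7,"dz": -9.9,"az": 0.235,"hand": 0}
    - {"dx": 41.6,"dy": -18.7,"dz": -9.9,"az": 0.235,"hand": 0}
    - {"dx": 41.6,"dy": -18.7,"dz": -9.9,"az": 0.235,"hand": 0}
    - {"dx": 41.6,"dy": -18.7,"dz": -9.9,"az": 0.235,"hand": 0}
    - {"dx": 41.6,"dy": -18.7,"dz": -9.9,"az": 0.235,"hand": 0}
    - {"dx": 41.6,"dy": -18.7,"dz": -9.9,"az": 0.235,"hand": 0}
    - {"dx": 41.6,"dy": -18.7,"dz": -9.9,"az": 0.235,"hand": 0}
    - {"dx": 41.6,"dy": -18.7,"dz": -9.9,"az": 0.235,"hand": 0}
    - {"dx": 41.6,"dy": -18.7,"dz": -9.9,"az": 0.235,"hand": 0}

```text
invalid input at $.series[0]: expected keys ax, ay, az, dx, dy, dz, hand
```

```bash
python3 - <<'E'
from h import *
w=get_image('wrist');save(w,'w1');np.savez('w1',**w)
s=read_state();print(s['eef_pos'],s['tool_rot'],s['qpos'].round(2),s['clock'])
rel((545,240,330),0.1)
E
```

```text
[ 213.53045989 -613.72486084  230.99801379] [-3.14097503e+00 -2.73616449e-05  3.34756274e-01] [ 1.17  0.63  0.04  1.52 -0.03  1.   -0.02] 0.3
shift [ 59.36 -69.75  -9.86] turn [-0.001  0.     0.235]
```

View pics/w1.png

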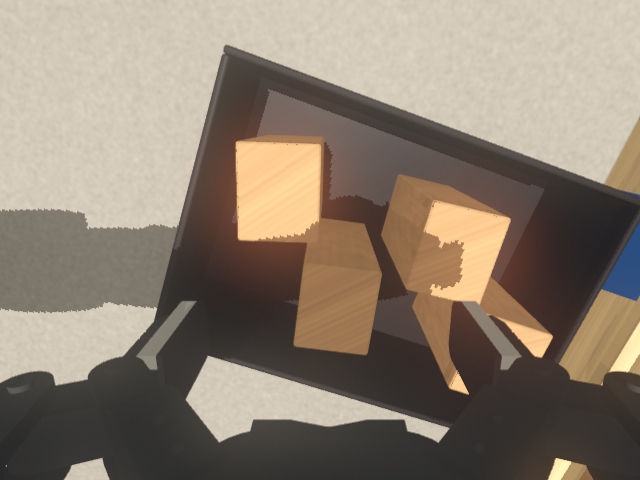

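The arm did not move because a row needs all seven keys. The picture is still the start view: a box of wooden blocks, with the fingers filling the rows below 300.

>>> send_rows:
  series:
    - {"ax": 0,"ay": 0,"dx": 36,"dy": -18.7,"dz": -10,"az": 0.235,"hand": 0}
    - {"ax": 0,"ay": 0,"dx": 36,"dy": -18.7,"dz": -10,"az": 0.235,"hand": 0}
    - {"ax": 0,"ay": 0,"dx": 36,"dy": -18.7,"dz": -10,"az": 0.235,"hand": 0}
    - {"ax": 0,"ay": 0,"dx": 36,"dy": -18.7,"dz": -10,"az": 0.235,"hand": 0}
    - {"ax": 0,"ay": 0,"dx": 36,"dy": -18.7,"dz": -10,"az": 0.235,"hand": 0}
    - {"ax": 0,"ay": 0,"dx": 36,"dy": -18.7,"dz": -10,"az": 0.235,"hand": 0}
    - {"ax": 0,"ay": 0,"dx": 36,"dy": -18.7,"dz": -10,"az": 0.235,"hand": 0}
    - {"ax": 0,"ay": 0,"dx": 36,"dy": -18.7,"dz": -10,"az": 0.235,"hand": 0}
    - {"ax": 0,"ay": 0,"dx": 36,"dy": -18.7,"dz": -10,"az": 0.235,"hand": 0}
    - {"ax": 0,"ay": 0,"dx": 36,"dy": -18.7,"dz": -10,"az": 0.235,"hand": 0}

```text
clock: 1.3
eef_pos: [495.4, -315.4, 332.0]
tool_rot: [-3.141, -0.003, 0.107]
force: [-0.5, -0.2, 0.5]
width: 85.4
gripper_force: 0.0
```

```bash
python3 - <<'E'
from h import *
w=get_image('wrist');save(w,'w2');np.savez('w2',**w)
s=read_state();print(s['eef_pos'],s['tool_rot'],s['qpos'].round(2),s['clock'])
rel((495,240,330),0.1)
E
```

```text
[ 492.90596758 -318.02909061  331.40627019] [ 3.14129913e+00 -1.79170697e-04  1.02808105e-01] [ 0.47  0.44  0.08  1.56 -0.04  1.14 -0.91] 1.35
shift [  5.94 -55.49   0.13] turn [ 0.    -0.     0.003]
```

View pics/w2.png

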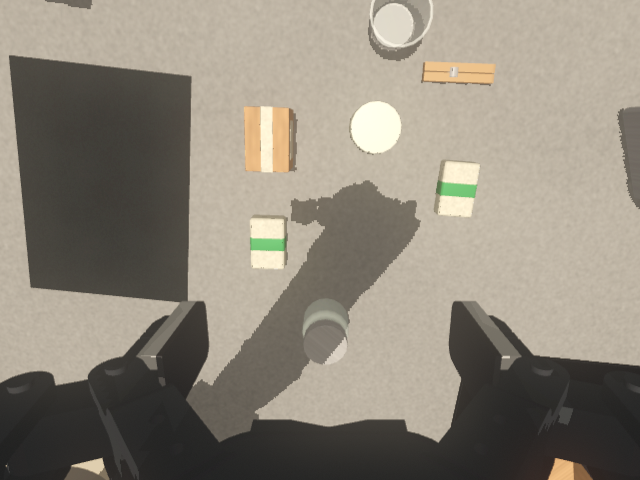

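The goods show clearly: carton (269,139), tub (376,127), soaps (268,242) and (459,188), and the mat at left with corners (10,57), (191,75), (188,301) and (31,288). Next I look over the caddy.

>>> send_rows:
  series:
    - {"ax": 0,"ay": 0,"dx": 5.9,"dy": -55.5,"dz": 0,"az": 0,"hand": 0}
    - {"ax": 0,"ay": 0,"dx": 5.9,"dy": -55.5,"dz": 0,"az": 0,"hand": 0}
    - {"ax": 0,"ay": 0,"dx": 5.9,"dy": -55.5,"dz": 0,"az": 0,"hand": 0}
    - {"ax": 0,"ay": 0,"dx": 5.9,"dy": -55.5,"dz": 0,"az": 0,"hand": 0}
    - {"ax": 0,"ay": 0,"dx": 5.9,"dy": -55.5,"dz": 0,"az": 0,"hand": 0}
    - {"ax": 0,"ay": 0,"dx": 5.9,"dy": -55.5,"dz": 0,"az": 0,"hand": 0}
    - {"ax": 0,"ay": 0,"dx": 5.9,"dy": -55.5,"dz": 0,"az": 0,"hand": 0}
    - {"ax": 0,"ay": 0,"dx": 5.9,"dy": -55.5,"dz": 0,"az": 0,"hand": 0}
    - {"ax": 0,"ay": 0,"dx": 5.9,"dy": -55.5,"dz": 0,"az": 0,"hand": 0}
    - {"ax": 0,"ay": 0,"dx": 5.9,"dy": -55.5,"dz": 0,"az": 0,"hand": 0}

```text
clock: 2.35
eef_pos: [495.5, 180.0, 331.1]
tool_rot: [3.14, 0.0, 0.096]
force: [0.8, -0.1, 1.2]
width: 85.3
gripper_force: 0.0
```

>>> send_rows:
  series:
    - {"ax": 0,"ay": 0,"dx": 0,"dy": -5.5,"dz": 0,"az": 0,"hand": 0}
    - {"ax": 0,"ay": 0,"dx": 0,"dy": -5.5,"dz": 0,"az": 0,"hand": 0}
    - {"ax": 0,"ay": 0,"dx": 0,"dy": -5.5,"dz": 0,"az": 0,"hand": 0}

```text
clock: 2.65
eef_pos: [489.7, 235.1, 330.6]
tool_rot: [3.14, 0.001, 0.1]
force: [0.1, -1.1, 0.2]
width: 85.2
gripper_force: 0.0
```

```bash
python3 - <<'E'
from h import *
w=get_image('wrist');save(w,'w3');np.savez('w3',**w)
s=read_state();print(s['eef_pos'],s['tool_rot'],s['qpos'].round(2),s['clock'])
g=np.load('w2.npz')
im=g['pixels'];hsv=cv2.cvtColor(im,cv2.COLOR_RGB2HSV)
# goods: bright or saturated
m=((hsv[...,2]>215)|(hsv[...,1]>90)).astype(np.uint8)*255
m[:,:200]=0;m[300:]=0
m=cv2.morphologyEx(m,cv2.MORPH_CLOSE,np.ones((7,7)))
for c in cv2.findContours(m,cv2.RETR_EXTERNAL,cv2.CHAIN_APPROX_NONE)[0]:
    if cv2.contourArea(c)<400: continue
    mu=cv2.minAreaRect(c); 
    for z in (0,10,22,52):
        P=ray(g,c[:,0,:],z).astype(np.float32);r=cv2.minAreaRect(P)
        print(np.round(mu[0]),z,np.round(r[0],1),np.round(r[1],1),round(r[2],1))
P=ray(g,[(10,57),(191,75),(188,301),(31,288)],3);print('mat',P.round(),P.mean(0),np.linalg.norm(P-np.roll(P,1,0),axis=1))
E
```

```text
[490.23939829 233.2826657  330.75532527] [3.13933670e+00 7.39449664e-04 9.76440714e-02] [-0.42  0.37 -0.1   1.68  0.04  1.1  -2.01] 2.7
[267. 243.] 0 [ 415.8 -249.2] [63.5 41. ] 4.8
[267. 243.] 10 [ 418.9 -250.4] [62.2 40.2] 4.8
[267. 243.] 22 [ 422.6 -251.9] [60.6 39.1] 4.8
[267. 243.] 52 [ 431.9 -255.7] [56.6 36.5] 4.8
[458. 189.] 0 [ 506.3 -467.1] [63.4 42.3] 1.7
[458. 189.] 10 [ 507.5 -463.8] [62.1 41.4] 1.7
[458. 189.] 22 [ 508.9 -459.8] [60.5 40.3] 1.7
[458. 189.] 52 [ 512.5 -449.8] [56.5 37.7] 1.7
[268. 139.] 0 [ 539.1 -241.9] [73.3 54.4] 4.8
[268. 139.] 10 [ 539.6 -243.3] [71.8 53.3] 4.8
[268. 139.] 22 [ 540.2 -245. ] [69.9 51.9] 4.8
[268. 139.] 52 [ 541.7 -249.2] [65.3 48.5] 4.8
[376. 127.] 0 [ 565.9 -361.8] [56.4 56.8] 73.8
[376. 127.] 10 [ 565.9 -360.7] [55.2 55.6] 73.8
[376. 127.] 22 [ 565.8 -359.3] [53.7 54.2] 73.8
[376. 127.] 52 [ 565.6 -356. ] [50.2 50.6] 73.8
[458.  72.] 0 [ 632.8 -443.4] [20.5 78.2] 4.2
[458.  72.] 10 [ 631.3 -440.6] [20.  76.5] 4.2
[458.  72.] 22 [ 629.6 -437.2] [19.5 74.5] 4.2
[458.  72.] 52 [ 625.2 -428.7] [18.2 69.6] 4.2
[401.  23.] 0 [ 674.  -373.5] [44.2 65.8] 6.1
[401.  23.] 10 [ 671.7 -372.2] [43.3 64.4] 6.1
[401.  23.] 22 [ 668.9 -370.5] [42.1 62.7] 6.1
[401.  23.] 52 [ 661.9 -366.4] [39.4 58.6] 6.1
mat [[ 596.   40.]
 [ 599. -154.]
 [ 331. -155.]
 [ 327.   40.]] [463.1625543  -57.50569342] [268.58248427 193.8947414  267.8969448  195.46034907]
```

View pics/w3.png

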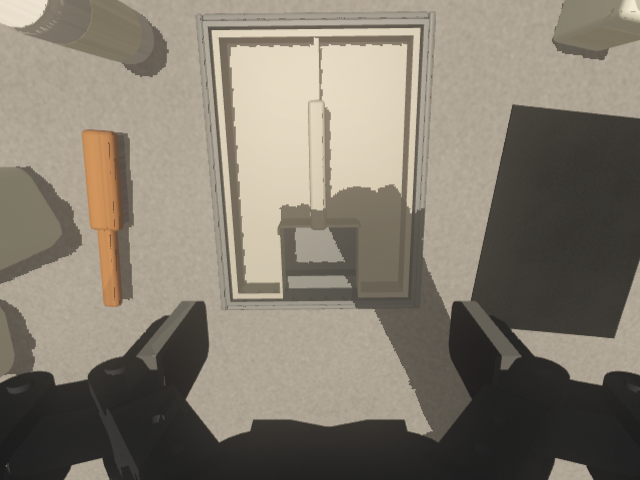

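The caddy fills the middle of the view: rim corners at (197,14), (434,12), (419,306) and (223,308), the grip bar from (316,101) to (318,228), and the cut-out toward the robot. The mat is at right and clear.

```bash
python3 - <<'E'
from h import *
g=np.load('w3.npz')
C=ray(g,[(197,14),(434,12),(419,306),(223,308)],96)
print(C.round(1),C.mean(0).round(1),np.linalg.norm(C-np.roll(C,1,0),axis=1).round(1))
for a,b in ((3,0),(2,1)):print('yaw',np.arctan2(*(C[b]-C[a])[::-1]).round(4))
d=C[0]-C[1];print('yaw',np.arctan2(-d[0],d[1]).round(4))
B=ray(g,[(316,101),(318,228)],126);print('bar',B.round(1),B.mean(0).round(1),np.linalg.norm(B[0]-B[1]))
d=B[0]-B[1];print(np.arctan2(d[1],d[0]))
# bar column extent
print([ (r,''.join('%4d'%v for v in g['pixels'][r,300:336].mean(1))) for r in(130,200)])
E
cat > q.py <<'E'
E
python3 -c "
from h import *
rel((525,241,170),0.1)"
```

```text
[[634.2 359.6]
 [655.7 162.4]
 [389.3 131.9]
 [367.2 329.5]] [511.6 245.8] [268.7 198.3 268.2 198.9]
yaw 0.112
yaw 0.1142
yaw 0.1088
bar [[574.  253.1]
 [468.  241.5]] [521.  247.3] 106.58617698952129
0.10927575412730153
[(130, ' 213 212 213 213 213 213 212 209 175 177 193 206 209 209 208 208 208 207 207 206 206 205 191 174 153 122 128 128 128 147 212 212 212 212 212 211'), (200, ' 202 203 203 202 203 202 202 203 203 197 148 181 192 201 200 200 199 199 199 198 198 198 192 125 169 139 113 116 116 116 116 116 115 116 116 117')]
shift [ 3.55 -0.47 16.07] turn [ 0.002  0.001 -0.002]
```

```bash
python3 -c "
from h import *
rel((521.5,247,101),0.111)"
```

```text
shift [ 3.26 -1.11 22.97] turn [ 0.002  0.001 -0.013]
```

>>> send_rows:
  series:
    - {"ax": 0,"ay": 0,"dx": 3.3,"dy": -1.1,"dz": 5,"az": -0.013,"hand": 0}
    - {"ax": 0,"ay": 0,"dx": 3.3,"dy": -1.1,"dz": 10,"az": -0.013,"hand": 0}
    - {"ax": 0,"ay": 0,"dx": 3.3,"dy": -1.1,"dz": 14,"az": -0.013,"hand": 0}
    - {"ax": 0,"ay": 0,"dx": 3.3,"dy": -1.1,"dz": 17,"az": -0.013,"hand": 0}
    - {"ax": 0,"ay": 0,"dx": 3.3,"dy": -1.1,"dz": 20,"az": -0.013,"hand": 0}
    - {"ax": 0,"ay": 0,"dx": 3.3,"dy": -1.1,"dz": 22,"az": -0.013,"hand": 0}
    - {"ax": 0,"ay": 0,"dx": 3.3,"dy": -1.1,"dz": 23,"az": -0.013,"hand": 0}
    - {"ax": 0,"ay": 0,"dx": 3.3,"dy": -1.1,"dz": 23,"az": -0.013,"hand": 0}
    - {"ax": 0,"ay": 0,"dx": 3.3,"dy": -1.1,"dz": 23,"az": -0.013,"hand": 0}

```text
clock: 3.6
eef_pos: [522.6, 248.8, 102.2]
tool_rot: [3.141, -0.001, 0.111]
force: [0.1, -0.5, -0.0]
width: 85.7
gripper_force: 0.0
```

```bash
python3 -c "
from h import *
g=get_image('wrist');save(g,'w4');s=read_state();print(s['eef_pos'],s['tool_rot'],s['force'])"
```

```text
[522.71293915 249.43175113 102.60741206] [-3.14121603e+00 -2.27575355e-03  1.11498666e-01] [ 0.52034259 -0.66241377 -0.47667708]
```

View pics/w4.png

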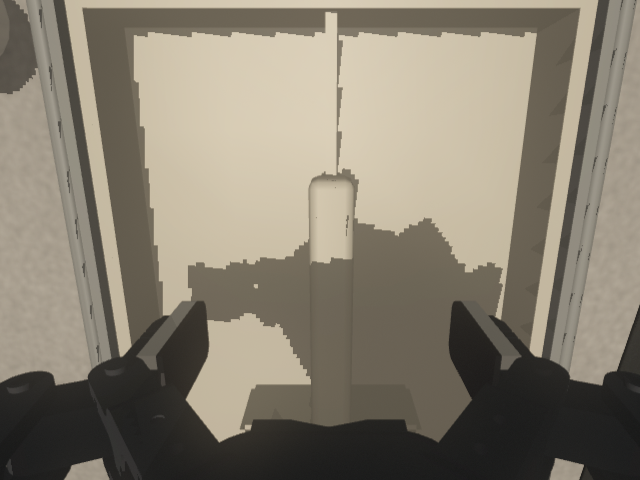

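The bar (331) sits centred between the finger tips (207 and 451, middle 329), so I close and lift.

>>> send_rows:
  series:
    - {"ax": 0,"ay": 0,"dx": 0,"dy": 0,"dz": 0,"az": 0,"hand": 1}
    - {"ax": 0,"ay": 0,"dx": 0,"dy": 0,"dz": 0,"az": 0,"hand": 1}
    - {"ax": 0,"ay": 0,"dx": 0,"dy": 0,"dz": 0,"az": 0,"hand": 1}
    - {"ax": 0,"ay": 0,"dx": 0,"dy": 0,"dz": 0,"az": 0,"hand": 1}
    - {"ax": 0,"ay": 0,"dx": 0,"dy": 0,"dz": 0,"az": 0,"hand": 1}
    - {"ax": 0,"ay": 0,"dx": 0,"dy": 0,"dz": 0,"az": 0,"hand": 1}
    - {"ax": 0,"ay": 0,"dx": 0,"dy": 0,"dz": 0,"az": 0,"hand": 1}
    - {"ax": 0,"ay": 0,"dx": 0,"dy": 0,"dz": 0,"az": 0,"hand": 1}

```text
clock: 4.45
eef_pos: [521.7, 249.8, 101.6]
tool_rot: [3.141, -0.0, 0.113]
force: [-1.3, -1.2, 5.0]
width: 12.8
gripper_force: 59.4
```

>>> send_rows:
  series:
    - {"ax": 0,"ay": 0,"dx": 0,"dy": 0,"dz": -1,"az": 0,"hand": 1}
    - {"ax": 0,"ay": 0,"dx": 0,"dy": 0,"dz": -2,"az": 0,"hand": 1}
    - {"ax": 0,"ay": 0,"dx": 0,"dy": 0,"dz": -4,"az": 0,"hand": 1}
    - {"ax": 0,"ay": 0,"dx": 0,"dy": 0,"dz": -6,"az": 0,"hand": 1}
    - {"ax": 0,"ay": 0,"dx": 0,"dy": 0,"dz": -8,"az": 0,"hand": 1}
    - {"ax": 0,"ay": 0,"dx": 0,"dy": 0,"dz": -10,"az": 0,"hand": 1}
    - {"ax": 0,"ay": 0,"dx": 0,"dy": 0,"dz": -10,"az": 0,"hand": 1}

```text
clock: 5.15
eef_pos: [523.2, 251.0, 204.3]
tool_rot: [-3.139, -0.006, 0.113]
force: [0.7, 0.6, -3.2]
width: 13.3
gripper_force: 58.7
```

```bash
python3 -c "
from h import *
s=read_state();print(s['eef_pos'],s['tool_rot'],s['force'],s['torque'],s['width'])
rel((473,-57,120),0.0)
rel((473,-57,43),0.0)"
```

```text
[523.15871235 251.03538884 204.31685553] [-3.13920132 -0.0055632   0.11284359] [ 0.71189011  0.5926767  -3.21215273] [ 0.04977916 -0.08680313 -0.03847722] 13.30450978400315
shift [-8.5  30.06  8.31] turn [-0.003 -0.005  0.113]
shift [-8.54 30.08 16.01] turn [-0.003 -0.005  0.113]
```

>>> send_rows:
  series:
    - {"ax": 0,"ay": 0,"dx": -1.3,"dy": 4.5,"dz": 0,"az": 0.02,"hand": 1}
    - {"ax": 0,"ay": 0,"dx": -2.6,"dy": 9,"dz": 0,"az": 0.04,"hand": 1}
    - {"ax": 0,"ay": 0,"dx": -3.9,"dy": 13.5,"dz": 0,"az": 0.06,"hand": 1}
    - {"ax": 0,"ay": 0,"dx": -5.2,"dy": 18,"dz": 0,"az": 0.08,"hand": 1}
    - {"ax": 0,"ay": 0,"dx": -6.5,"dy": 22.5,"dz": 0,"az": 0.1,"hand": 1}
    - {"ax": 0,"ay": 0,"dx": -7.5,"dy": 26.5,"dz": 2,"az": 0.113,"hand": 1}
    - {"ax": 0,"ay": 0,"dx": -8.5,"dy": 29,"dz": 5,"az": 0.113,"hand": 1}
    - {"ax": 0,"ay": 0,"dx": -8.5,"dy": 30.1,"dz": 8.5,"az": 0.113,"hand": 1}
    - {"ax": 0,"ay": 0,"dx": -8.5,"dy": 30.1,"dz": 12,"az": 0.113,"hand": 1}
    - {"ax": 0,"ay": 0,"dx": -8.5,"dy": 30.1,"dz": 14,"az": 0.113,"hand": 1}

```text
clock: 6.15
eef_pos: [469.2, -59.2, 58.6]
tool_rot: [-3.141, 0.004, -0.002]
force: [0.7, -0.0, -3.2]
width: 12.7
gripper_force: 58.9
```

```bash
python3 -c "
from h import *
s=read_state();print(s['eef_pos'],s['tool_rot'],s['force'])
rel((473,-57,42.5),0.0)"
```

```text
[469.15970057 -59.20404915  58.62465264] [-3.14124377e+00  3.60450310e-03 -1.59234143e-03] [ 0.71339858 -0.01694481 -3.21405307]
shift [ 0.39 -0.22  1.61] turn [-0.     0.004 -0.002]
```

>>> send_rows:
  series:
    - {"ax": 0,"ay": 0,"dx": 0.4,"dy": -0.2,"dz": 0.8,"az": 0,"hand": 1}
    - {"ax": 0,"ay": 0,"dx": 0.4,"dy": -0.2,"dz": 1.3,"az": 0,"hand": 1}
    - {"ax": 0,"ay": 0,"dx": 0.4,"dy": -0.2,"dz": 1.5,"az": 0,"hand": 1}
    - {"ax": 0,"ay": 0,"dx": 0.4,"dy": -0.2,"dz": 1.6,"az": 0,"hand": 1}
    - {"ax": 0,"ay": 0,"dx": 0.4,"dy": -0.2,"dz": 1.6,"az": 0,"hand": 0}
    - {"ax": 0,"ay": 0,"dx": 0.4,"dy": -0.2,"dz": 1.6,"az": 0,"hand": 0}
    - {"ax": 0,"ay": 0,"dx": 0.4,"dy": -0.2,"dz": 1.6,"az": 0,"hand": 0}
    - {"ax": 0,"ay": 0,"dx": 0.4,"dy": -0.2,"dz": 1.6,"az": 0,"hand": 0}
    - {"ax": 0,"ay": 0,"dx": 0.4,"dy": -0.2,"dz": 1.6,"az": 0,"hand": 0}

```text
clock: 7.05
eef_pos: [475.1, -56.7, 45.5]
tool_rot: [3.142, -0.0, -0.0]
force: [0.1, -0.4, 0.3]
width: 83.2
gripper_force: 0.0
```

>>> send_rows:
  series:
    - {"ax": 0,"ay": 0,"dx": 0,"dy": 0,"dz": -2,"az": 0,"hand": 0}
    - {"ax": 0,"ay": 0,"dx": 0,"dy": 0,"dz": -6,"az": 0,"hand": 0}
    - {"ax": 0,"ay": 0,"dx": 0,"dy": 0,"dz": -11,"az": 0,"hand": 0}
    - {"ax": 0,"ay": 0,"dx": 0,"dy": 4,"dz": -13,"az": 0,"hand": 0}
    - {"ax": 0,"ay": 0,"dx": 1,"dy": 8,"dz": -13,"az": 0,"hand": 0}
    - {"ax": 0,"ay": 0,"dx": 2,"dy": 13,"dz": -13,"az": 0,"hand": 0}
    - {"ax": 0,"ay": 0,"dx": 2,"dy": 15,"dz": -13,"az": 0,"hand": 0}
    - {"ax": 0,"ay": 0,"dx": 2,"dy": 15,"dz": -13,"az": 0,"hand": 0}

```text
clock: 7.85
eef_pos: [494.2, -211.4, 175.3]
tool_rot: [3.139, -0.0, -0.007]
force: [-0.4, 0.1, -0.6]
width: 85.3
gripper_force: 0.0
```

```bash
python3 - <<'E'
from h import *
w=get_image('wrist');save(w,'w5');np.savez('w5',**w)
s=read_state();print(s['eef_pos'],s['tool_rot'],s['clock'])
print(proj(w,[(541,-247,52),(566,-356,52)]).round())
rel((541.5,-247.5,21),0.084)
E
```

```text
[ 494.20564994 -208.32999785  175.09016916] [ 3.14138674e+00  5.51612898e-04 -3.87422394e-03] 7.9
[[382. 158.]
 [556. 116.]]
shift [ 4.75  3.9  15.41] turn [ 0.     0.001 -0.088]
```

View pics/w5.png

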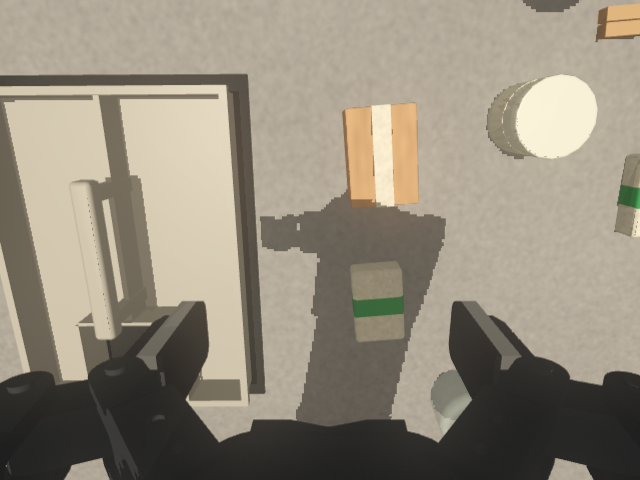

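The tray lies on the mat. The carton (382,156) and tub (556,117) are where they were predicted. I take the carton next.

>>> send_rows:
  series:
    - {"ax": 0,"ay": 0,"dx": 4.7,"dy": 3.9,"dz": 2,"az": -0.088,"hand": 0}
    - {"ax": 0,"ay": 0,"dx": 4.7,"dy": 3.9,"dz": 5,"az": -0.088,"hand": 0}
    - {"ax": 0,"ay": 0,"dx": 4.7,"dy": 3.9,"dz": 10,"az": -0.088,"hand": 0}
    - {"ax": 0,"ay": 0,"dx": 4.7,"dy": 3.9,"dz": 14,"az": -0.088,"hand": 0}
    - {"ax": 0,"ay": 0,"dx": 4.7,"dy": 3.9,"dz": 15.4,"az": -0.088,"hand": 0}
    - {"ax": 0,"ay": 0,"dx": 4.7,"dy": 3.9,"dz": 15.4,"az": -0.088,"hand": 1}
    - {"ax": 0,"ay": 0,"dx": 4.7,"dy": 3.9,"dz": 15.4,"az": -0.088,"hand": 1}
    - {"ax": 0,"ay": 0,"dx": 4.7,"dy": 3.9,"dz": 15.4,"az": -0.088,"hand": 1}
    - {"ax": 0,"ay": 0,"dx": 4.7,"dy": 3.9,"dz": 15.4,"az": -0.088,"hand": 1}
    - {"ax": 0,"ay": 0,"dx": 4.7,"dy": 3.9,"dz": 15.4,"az": -0.088,"hand": 1}

```text
clock: 8.9
eef_pos: [543.8, -246.2, 23.9]
tool_rot: [3.14, -0.004, 0.088]
force: [0.0, 0.3, 7.2]
width: 44.0
gripper_force: 63.1
```

>>> send_rows:
  series:
    - {"ax": 0,"ay": 0,"dx": 0,"dy": 0,"dz": -2,"az": 0,"hand": 1}
    - {"ax": 0,"ay": 0,"dx": 0,"dy": 0,"dz": -6,"az": 0,"hand": 1}
    - {"ax": 0,"ay": 0,"dx": 0,"dy": 0,"dz": -11,"az": 0,"hand": 1}
    - {"ax": 0,"ay": 0,"dx": 0,"dy": 0,"dz": -15,"az": 0,"hand": 1}
    - {"ax": 0,"ay": 0,"dx": 0,"dy": 0,"dz": -15,"az": 0,"hand": 1}
    - {"ax": 0,"ay": 0,"dx": 0,"dy": 0,"dz": -15,"az": 0,"hand": 1}

```text
clock: 9.5
eef_pos: [542.3, -246.0, 173.0]
tool_rot: [3.14, -0.003, 0.088]
force: [0.0, -0.1, -1.9]
width: 44.0
gripper_force: 62.3
```

```bash
cat >> h.py <<'E'
CAD=np.array([511.5,247.0]); CY=0.111
def cad(x,y): c,s=np.cos(CY),np.sin(CY); return CAD+[c*x-s*y,s*x+c*y]
E
python3 - <<'E'
from h import *
s=read_state();print(s['eef_pos'],s['tool_rot'],s['width'],s['force'])
p=cad(-35,-40);print(p)
rel((*p,175),CY+np.pi/2)
E
```

```text
[ 542.25786932 -246.04983302  173.04422712] [ 3.14008465e+00 -2.66294552e-03  8.75354182e-02] 43.968000106658224 [ 0.01913369 -0.09699727 -1.89175562]
[481.14628428 203.36914003]
shift [ -2.16 -45.3   -0.27] turn [ 3.000e-03 -1.000e-03 -1.594e+00]
```

>>> send_rows:
  series:
    - {"ax": 0,"ay": 0,"dx": -2.2,"dy": -45.3,"dz": 0,"az": -1.594,"hand": 1}
    - {"ax": 0,"ay": 0,"dx": -2.2,"dy": -45.3,"dz": 0,"az": -1.594,"hand": 1}
    - {"ax": 0,"ay": 0,"dx": -2.2,"dy": -45.3,"dz": 0,"az": -1.594,"hand": 1}
    - {"ax": 0,"ay": 0,"dx": -2.2,"dy": -45.3,"dz": 0,"az": -1.594,"hand": 1}
    - {"ax": 0,"ay": 0,"dx": -2.2,"dy": -45.3,"dz": 0,"az": -1.594,"hand": 1}
    - {"ax": 0,"ay": 0,"dx": -2.2,"dy": -45.3,"dz": 0,"az": -1.594,"hand": 1}
    - {"ax": 0,"ay": 0,"dx": -2.2,"dy": -45.3,"dz": 0,"az": -1.594,"hand": 1}
    - {"ax": 0,"ay": 0,"dx": -2.2,"dy": -45.3,"dz": 0,"az": -1.594,"hand": 1}
    - {"ax": 0,"ay": 0,"dx": -2.2,"dy": -45.3,"dz": 0,"az": -1.594,"hand": 1}
    - {"ax": 0,"ay": 0,"dx": -2.2,"dy": -45.3,"dz": 0,"az": -1.594,"hand": 1}

```text
clock: 10.5
eef_pos: [477.2, 212.6, 170.8]
tool_rot: [-3.14, -0.006, 1.606]
force: [-0.1, -0.0, -2.3]
width: 44.2
gripper_force: 62.3
```

```bash
python3 - <<'E'
from h import *
w=get_image('wrist');save(w,'w6');np.savez('w6',**w)
s=read_state();print(s['eef_pos'],s['tool_rot'],s['width'],s['qpos'].round(2))
rel((*cad(-35,-40),28),CY+np.pi/2)
E
```

```text
[477.80349264 208.66365704 170.24280815] [-3.13903513e+00 -2.69326285e-03  1.60746279e+00] 44.213251453052735 [-0.11  0.57 -0.52  1.93  0.4   0.74 -0.83]
shift [-0.58  0.35 14.22] turn [-0.002 -0.003 -0.074]
```

View pics/w6.png

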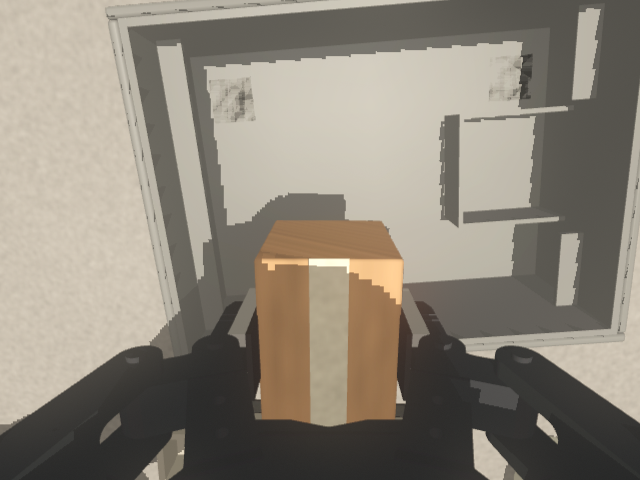

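The open caddy shows its bottle bay at right (500,165), and the carton hangs upright over the main bay. I lower it.

>>> send_rows:
  series:
    - {"ax": 0,"ay": 0,"dx": -0.6,"dy": 0.3,"dz": 0,"az": -0.074,"hand": 1}
    - {"ax": 0,"ay": 0,"dx": -0.6,"dy": 0.3,"dz": 3,"az": -0.074,"hand": 1}
    - {"ax": 0,"ay": 0,"dx": -0.6,"dy": 0.3,"dz": 7,"az": -0.074,"hand": 1}
    - {"ax": 0,"ay": 0,"dx": -0.6,"dy": 0.3,"dz": 10,"az": -0.074,"hand": 1}
    - {"ax": 0,"ay": 0,"dx": -0.6,"dy": 0.3,"dz": 12,"az": -0.074,"hand": 1}
    - {"ax": 0,"ay": 0,"dx": -0.6,"dy": 0.3,"dz": 13.3,"az": -0.074,"hand": 1}
    - {"ax": 0,"ay": 0,"dx": -0.6,"dy": 0.3,"dz": 13.8,"az": -0.074,"hand": 1}
    - {"ax": 0,"ay": 0,"dx": -0.6,"dy": 0.3,"dz": 14.1,"az": -0.074,"hand": 1}
    - {"ax": 0,"ay": 0,"dx": -0.6,"dy": 0.3,"dz": 14.2,"az": -0.074,"hand": 1}
    - {"ax": 0,"ay": 0,"dx": -0.6,"dy": 0.3,"dz": 14.2,"az": -0.074,"hand": 1}

```text
clock: 11.55
eef_pos: [483.9, 197.7, 30.0]
tool_rot: [3.14, -0.0, 1.661]
force: [0.6, 0.8, -0.8]
width: 44.1
gripper_force: 62.2
```

```bash
python3 - <<'E'
from h import *
s=read_state();print(s['eef_pos'],s['tool_rot'],s['width'],s['force'])
E
```

```text
[483.88070595 197.74543741  30.00377396] [ 3.14030913e+00 -3.36459273e-04  1.66131340e+00] 44.144401964103345 [ 0.55496465  0.78762744 -0.82500136]
```

>>> send_rows:
  series:
    - {"ax": 0,"ay": 0,"dx": 0,"dy": 0,"dz": 0.2,"az": 0,"hand": 1}
    - {"ax": 0,"ay": 0,"dx": 0,"dy": 0,"dz": 0.2,"az": 0,"hand": 0}
    - {"ax": 0,"ay": 0,"dx": 0,"dy": 0,"dz": 0.2,"az": 0,"hand": 0}
    - {"ax": 0,"ay": 0,"dx": 0,"dy": 0,"dz": 0.2,"az": 0,"hand": 0}
    - {"ax": 0,"ay": 0,"dx": 0,"dy": 0,"dz": 0.1,"az": 0,"hand": 0}
    - {"ax": 0,"ay": 0,"dx": 0,"dy": 0,"dz": -3,"az": 0,"hand": 0}
    - {"ax": 0,"ay": 0,"dx": 0,"dy": 0,"dz": -7,"az": 0,"hand": 0}
    - {"ax": 0,"ay": 0,"dx": 0,"dy": 0,"dz": -12,"az": 0,"hand": 0}
    - {"ax": 0,"ay": 0,"dx": 0,"dy": 0,"dz": -17,"az": 0,"hand": 0}
    - {"ax": 0,"ay": 0,"dx": 0,"dy": 0,"dz": -17,"az": 0,"hand": 0}

```text
clock: 12.55
eef_pos: [486.8, 200.1, 205.6]
tool_rot: [3.13, -0.004, 1.662]
force: [0.4, 0.8, -0.1]
width: 85.3
gripper_force: 0.0
```

```bash
python3 - <<'E'
from h import *
s=read_state();print(s['eef_pos'],s['tool_rot'],s['width'],s['force'])
rel((566,-356,190),0.3)
E
```

```text
[486.78805136 200.11630263 205.62624976] [ 3.12999188 -0.00414877  1.66162915] 85.33121233012626 [ 0.35024144  0.84653264 -0.08036132]
shift [-56.11   2.83   1.36] turn [ 0.007 -0.011  1.362]
```

>>> send_rows:
  series:
    - {"ax": 0,"ay": 0,"dx": -56.1,"dy": 2.8,"dz": 1.4,"az": 1.362,"hand": 0}
    - {"ax": 0,"ay": 0,"dx": -56.1,"dy": 2.8,"dz": 1.4,"az": 1.362,"hand": 0}
    - {"ax": 0,"ay": 0,"dx": -56.1,"dy": 2.8,"dz": 1.4,"az": 1.362,"hand": 0}
    - {"ax": 0,"ay": 0,"dx": -56.1,"dy": 2.8,"dz": 1.4,"az": 1.362,"hand": 0}
    - {"ax": 0,"ay": 0,"dx": -56.1,"dy": 2.8,"dz": 1.4,"az": 1.362,"hand": 0}
    - {"ax": 0,"ay": 0,"dx": -56.1,"dy": 2.8,"dz": 1.4,"az": 1.362,"hand": 0}
    - {"ax": 0,"ay": 0,"dx": -56.1,"dy": 2.8,"dz": 1.4,"az": 1.362,"hand": 0}
    - {"ax": 0,"ay": 0,"dx": -56.1,"dy": 2.8,"dz": 1.4,"az": 1.362,"hand": 0}
    - {"ax": 0,"ay": 0,"dx": -56.1,"dy": 2.8,"dz": 1.4,"az": 1.362,"hand": 0}
    - {"ax": 0,"ay": 0,"dx": -56.1,"dy": 2.8,"dz": 1.4,"az": 1.362,"hand": 0}

```text
clock: 13.55
eef_pos: [553.2, -299.0, 186.5]
tool_rot: [-3.141, 0.001, 0.297]
force: [0.5, 0.5, -0.2]
width: 85.4
gripper_force: 0.0
```

```bash
python3 - <<'E'
from h import *
s=read_state();print(s['eef_pos'],s['tool_rot'])
rel((546,-352,185),0.3)
E
```

```text
[ 553.21124504 -298.9923984   186.46965107] [-3.14147342e+00  7.77005518e-04  2.96616546e-01]
shift [-2.24  4.86  0.15] turn [-0.     0.001 -0.003]
```

>>> send_rows:
  series:
    - {"ax": 0,"ay": 0,"dx": -2.2,"dy": 4.9,"dz": 0,"az": 0,"hand": 0}
    - {"ax": 0,"ay": 0,"dx": -2.2,"dy": 4.9,"dz": 0,"az": 0,"hand": 0}
    - {"ax": 0,"ay": 0,"dx": -2.2,"dy": 4.9,"dz": 0,"az": 0,"hand": 0}

```text
clock: 13.85
eef_pos: [545.4, -352.6, 185.8]
tool_rot: [-3.141, 0.002, 0.296]
force: [0.5, 0.1, -0.6]
width: 85.0
gripper_force: 0.0
```

```bash
python3 - <<'E'
from h import *
w=get_image('wrist');save(w,'w7');np.savez('w7',**w)
im=w['pixels'];hsv=cv2.cvtColor(im,cv2.COLOR_RGB2HSV)
m=((hsv[...,2]>200)&(hsv[...,1]<60)).astype(np.uint8)*255;m[290:]=0
for c in cv2.findContours(m,cv2.RETR_EXTERNAL,cv2.CHAIN_APPROX_NONE)[0]:
    if cv2.contourArea(c)<800: continue
    P=ray(w,c[:,0,:],52).astype(np.float32);r=cv2.minAreaRect(P);print(np.round(cv2.minAreaRect(c)[0]),np.round(r[0],1),np.round(r[1],1),r[2])
s=read_state();print(s['eef_pos'],s['tool_rot'])
rel((565.5,-356,21),0.3)
E
```

```text
[453. 274.] [ 535.7 -449.9] [21.  30.1] 2.2007246017456055
[339. 188.] [ 571.9 -352.6] [35.7 50.6] 27.82659339904785
[ 25. 174.] [ 508.1 -139.6] [160.   31.8] 0.08568262308835983
[406.  46.] [ 668.3 -366.2] [53.5 59. ] 16.9587459564209
[ 546.38715237 -350.08545285  186.07363116] [-3.13984908e+00  5.63355948e-04  2.98891742e-01]
shift [ 1.66  1.16 16.5 ] turn [-0.002  0.001 -0.001]
```

>>> send_rows:
  series:
    - {"ax": 0,"ay": 0,"dx": 1.7,"dy": 1.1,"dz": 4,"az": 0,"hand": 0}
    - {"ax": 0,"ay": 0,"dx": 1.7,"dy": 1.1,"dz": 8,"az": 0,"hand": 0}
    - {"ax": 0,"ay": 0,"dx": 1.7,"dy": 1.1,"dz": 12,"az": 0,"hand": 0}
    - {"ax": 0,"ay": 0,"dx": 1.7,"dy": 1.1,"dz": 15,"az": 0,"hand": 0}
    - {"ax": 0,"ay": 0,"dx": 1.7,"dy": 1.1,"dz": 16.5,"az": 0,"hand": 0}
    - {"ax": 0,"ay": 0,"dx": 1.7,"dy": 1.1,"dz": 16.5,"az": 0,"hand": 1}
    - {"ax": 0,"ay": 0,"dx": 1.7,"dy": 1.1,"dz": 16.5,"az": 0,"hand": 1}
    - {"ax": 0,"ay": 0,"dx": 1.7,"dy": 1.1,"dz": 16.5,"az": 0,"hand": 1}
    - {"ax": 0,"ay": 0,"dx": 1.7,"dy": 1.1,"dz": 16.5,"az": 0,"hand": 1}
    - {"ax": 0,"ay": 0,"dx": 1.7,"dy": 1.1,"dz": 16.5,"az": 0,"hand": 1}

```text
clock: 14.9
eef_pos: [568.2, -356.5, 24.2]
tool_rot: [3.139, -0.003, 0.3]
force: [0.3, 1.8, 6.8]
width: 49.9
gripper_force: 62.8
```

>>> send_rows:
  series:
    - {"ax": 0,"ay": 0,"dx": 0,"dy": 0,"dz": -2,"az": 0,"hand": 1}
    - {"ax": 0,"ay": 0,"dx": 0,"dy": 0,"dz": -6,"az": 0,"hand": 1}
    - {"ax": 0,"ay": 0,"dx": 0,"dy": 0,"dz": -11,"az": 0,"hand": 1}
    - {"ax": 0,"ay": 0,"dx": 0,"dy": 0,"dz": -16,"az": 0,"hand": 1}
    - {"ax": 0,"ay": 0,"dx": 0,"dy": 0,"dz": -16,"az": 0,"hand": 1}
    - {"ax": 0,"ay": 0,"dx": 0,"dy": 0,"dz": -16,"az": 0,"hand": 1}

```text
clock: 15.5
eef_pos: [567.0, -356.6, 184.0]
tool_rot: [3.139, -0.002, 0.299]
force: [-0.3, 0.2, -1.6]
width: 50.4
gripper_force: 62.6
```

```bash
python3 - <<'E'
from h import *
s=read_state();print(s['eef_pos'],s['tool_rot'],s['width'],s['force'])
rel((*cad(-35,42),185),CY+np.pi/2)
E
```

```text
[ 566.97629212 -356.63215227  183.95486445] [ 3.13879354e+00 -2.21801906e-03  2.99463625e-01] 50.3534542548048 [-0.29119779  0.1924583  -1.63402391]
shift [  9.86 -64.09  -0.26] turn [ 0.004  0.    -1.382]
```

>>> send_rows:
  series:
    - {"ax": 0,"ay": 0,"dx": 9.9,"dy": -64.1,"dz": 0,"az": -1.382,"hand": 1}
    - {"ax": 0,"ay": 0,"dx": 9.9,"dy": -64.1,"dz": 0,"az": -1.382,"hand": 1}
    - {"ax": 0,"ay": 0,"dx": 9.9,"dy": -64.1,"dz": 0,"az": -1.382,"hand": 1}
    - {"ax": 0,"ay": 0,"dx": 9.9,"dy": -64.1,"dz": 0,"az": -1.382,"hand": 1}
    - {"ax": 0,"ay": 0,"dx": 9.9,"dy": -64.1,"dz": 0,"az": -1.382,"hand": 1}
    - {"ax": 0,"ay": 0,"dx": 9.9,"dy": -64.1,"dz": 0,"az": -1.382,"hand": 1}
    - {"ax": 0,"ay": 0,"dx": 9.9,"dy": -64.1,"dz": 0,"az": -1.382,"hand": 1}
    - {"ax": 0,"ay": 0,"dx": 9.9,"dy": -64.1,"dz": 0,"az": -1.382,"hand": 1}
    - {"ax": 0,"ay": 0,"dx": 9.9,"dy": -64.1,"dz": 0,"az": -1.382,"hand": 1}
    - {"ax": 0,"ay": 0,"dx": 9.9,"dy": -64.1,"dz": 0,"az": -1.382,"hand": 1}

```text
clock: 16.5
eef_pos: [491.6, 139.7, 180.4]
tool_rot: [-3.138, 0.0, 1.685]
force: [1.2, 0.2, -1.3]
width: 49.8
gripper_force: 62.8
```

```bash
python3 - <<'E'
from h import *
s=read_state();print(s['eef_pos'],s['tool_rot'],s['width'],s['force'])
rel((*cad(-35,42),185),CY+np.pi/2)
E
```

```text
[491.63206186 139.66935076 180.38278753] [-3.13827496e+00  2.15568776e-04  1.68536171e+00] 49.78296999241864 [ 1.19928239  0.23307872 -1.28981305]
shift [14.65 -0.29 -0.46] turn [-0.003  0.     0.004]
```

>>> send_rows:
  series:
    - {"ax": 0,"ay": 0,"dx": 5,"dy": -0.1,"dz": 0,"az": 0,"hand": 1}
    - {"ax": 0,"ay": 0,"dx": 10,"dy": -0.2,"dz": 0,"az": 0,"hand": 1}
    - {"ax": 0,"ay": 0,"dx": 13.5,"dy": -0.3,"dz": 0,"az": 0,"hand": 1}
    - {"ax": 0,"ay": 0,"dx": 13.5,"dy": -0.3,"dz": 0,"az": 0,"hand": 1}
    - {"ax": 0,"ay": 0,"dx": 13.5,"dy": -0.3,"dz": 0,"az": 0,"hand": 1}
    - {"ax": 0,"ay": 0,"dx": 13.5,"dy": -0.3,"dz": 0,"az": 0,"hand": 1}

```text
clock: 17.1
eef_pos: [475.2, 270.2, 180.7]
tool_rot: [-3.139, 0.002, 1.68]
force: [0.9, -1.0, -1.1]
width: 50.4
gripper_force: 62.8
```

```bash
python3 - <<'E'
from h import *
s=read_state();print(s['eef_pos'],s['tool_rot'],s['width'],s['force'])
rel((*cad(-35,42),28),CY+np.pi/2)
E
```

```text
[475.23946789 270.19707978 180.67864217] [-3.13929573e+00  2.44653663e-03  1.68012431e+00] 50.39248839169489 [ 0.91792982 -0.9966943  -1.05001853]
shift [ 1.53 -0.12 15.26] turn [-0.002  0.002 -0.002]
```

>>> send_rows:
  series:
    - {"ax": 0,"ay": 0,"dx": 1.4,"dy": -0.1,"dz": 2,"az": 0,"hand": 1}
    - {"ax": 0,"ay": 0,"dx": 1.4,"dy": -0.1,"dz": 6,"az": 0,"hand": 1}
    - {"ax": 0,"ay": 0,"dx": 1.4,"dy": -0.1,"dz": 10,"az": 0,"hand": 1}
    - {"ax": 0,"ay": 0,"dx": 1.4,"dy": -0.1,"dz": 13,"az": 0,"hand": 1}
    - {"ax": 0,"ay": 0,"dx": 1.4,"dy": -0.1,"dz": 14.5,"az": 0,"hand": 1}
    - {"ax": 0,"ay": 0,"dx": 1.4,"dy": -0.1,"dz": 15,"az": 0,"hand": 1}
    - {"ax": 0,"ay": 0,"dx": 1.4,"dy": -0.1,"dz": 15.2,"az": 0,"hand": 1}
    - {"ax": 0,"ay": 0,"dx": 1.4,"dy": -0.1,"dz": 15.2,"az": 0,"hand": 1}
    - {"ax": 0,"ay": 0,"dx": 1.4,"dy": -0.1,"dz": 15.3,"az": 0,"hand": 1}

```text
clock: 18.0
eef_pos: [473.9, 286.4, 29.9]
tool_rot: [3.14, -0.001, 1.681]
force: [1.0, -0.6, -0.6]
width: 50.0
gripper_force: 62.8
```

```bash
python3 - <<'E'
from h import *
s=read_state();print(s['eef_pos'],s['tool_rot'],s['width'],s['force'])
E
```

```text
[473.87053619 286.4050465   29.93835861] [ 3.13969140e+00 -9.33437268e-04  1.68108792e+00] 50.04057683976433 [ 1.0002625  -0.58348521 -0.55012413]
```

>>> send_rows:
  series:
    - {"ax": 0,"ay": 0,"dx": 0,"dy": 0,"dz": 0.2,"az": 0,"hand": 1}
    - {"ax": 0,"ay": 0,"dx": 0,"dy": 0,"dz": 0.2,"az": 0,"hand": 0}
    - {"ax": 0,"ay": 0,"dx": 0,"dy": 0,"dz": 0.2,"az": 0,"hand": 0}
    - {"ax": 0,"ay": 0,"dx": 0,"dy": 0,"dz": 0.2,"az": 0,"hand": 0}
    - {"ax": 0,"ay": 0,"dx": 0,"dy": 0,"dz": 0,"az": 0,"hand": 0}
    - {"ax": 0,"ay": 0,"dx": 0,"dy": 0,"dz": -3,"az": 0,"hand": 0}
    - {"ax": 0,"ay": 0,"dx": 0,"dy": 0,"dz": -8,"az": 0,"hand": 0}
    - {"ax": 0,"ay": 0,"dx": 0,"dy": 0,"dz": -13,"az": 0,"hand": 0}
    - {"ax": 0,"ay": 0,"dx": -2,"dy": 0,"dz": -18,"az": 0,"hand": 0}
    - {"ax": 0,"ay": 0,"dx": -6,"dy": 0,"dz": -21,"az": 0,"hand": 0}

```text
clock: 19.0
eef_pos: [479.5, 233.0, 240.6]
tool_rot: [3.137, -0.005, 1.688]
force: [1.4, -0.2, 0.5]
width: 85.7
gripper_force: 0.0
```

>>> send_rows:
  series:
    - {"ax": 0,"ay": 0,"dx": -5,"dy": 0,"dz": -1,"az": 0,"hand": 0}
    - {"ax": 0,"ay": 0,"dx": -5,"dy": 0,"dz": -1,"az": 0,"hand": 0}
    - {"ax": 0,"ay": 0,"dx": -5,"dy": 0,"dz": -1,"az": 0,"hand": 0}
    - {"ax": 0,"ay": 0,"dx": -5,"dy": 0,"dz": -1,"az": 0,"hand": 0}

```text
clock: 19.4
eef_pos: [484.5, 180.3, 246.7]
tool_rot: [-3.141, -0.001, 1.683]
force: [-0.6, -0.1, 0.1]
width: 85.3
gripper_force: 0.0
```

```bash
python3 - <<'E'
from h import *
w=get_image('wrist');save(w,'w8');np.savez('w8',**w)
s=read_state();print(s['eef_pos'],s['tool_rot'],s['clock'])
print(proj(w,[(*cad(a,b),96) for a,b in((-130,-95),(130,-95),(130,95),(-130,95))]).round())
rel((465,-57,200),0.0)
E
```

```text
[484.28433841 180.84280981 246.51578512] [-3.14100545e+00 -8.11792911e-04  1.68391544e+00] 19.45
[[202. 259.]
 [543. 259.]
 [586. -24.]
 [178. -24.]]
shift [-23.42  -4.6    4.64] turn [-1.000e-03 -0.000e+00  1.684e+00]
```

View pics/w8.png

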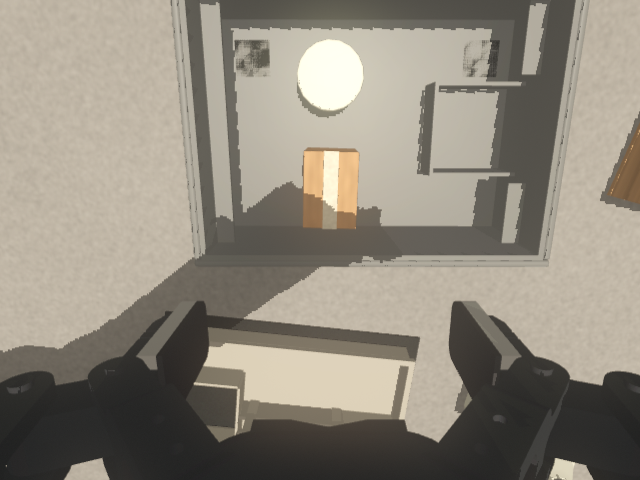

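Carton (331,190) and tub (330,75) stand upright in the main bay, clear of each other. The rim agrees with my caddy pose to about 1 mm. I go back to the tray.

>>> send_rows:
  series:
    - {"ax": 0,"ay": 0,"dx": -5,"dy": -1,"dz": 1,"az": 0.15,"hand": 0}
    - {"ax": 0,"ay": 0,"dx": -9.5,"dy": -1.9,"dz": 2,"az": 0.3,"hand": 0}
    - {"ax": 0,"ay": 0,"dx": -14,"dy": -2.8,"dz": 3,"az": 0.45,"hand": 0}
    - {"ax": 0,"ay": 0,"dx": -18,"dy": -3.7,"dz": 4,"az": 0.6,"hand": 0}
    - {"ax": 0,"ay": 0,"dx": -21,"dy": -4.6,"dz": 4.6,"az": 0.75,"hand": 0}
    - {"ax": 0,"ay": 0,"dx": -23.4,"dy": -4.6,"dz": 4.6,"az": 0.9,"hand": 0}
    - {"ax": 0,"ay": 0,"dx": -23.4,"dy": -4.6,"dz": 4.6,"az": 1.05,"hand": 0}
    - {"ax": 0,"ay": 0,"dx": -23.4,"dy": -4.6,"dz": 4.6,"az": 1.2,"hand": 0}
    - {"ax": 0,"ay": 0,"dx": -23.4,"dy": -4.6,"dz": 4.6,"az": 1.35,"hand": 0}
    - {"ax": 0,"ay": 0,"dx": -23.4,"dy": -4.6,"dz": 4.6,"az": 1.5,"hand": 0}

```text
clock: 20.45
eef_pos: [465.3, -56.4, 200.3]
tool_rot: [-3.141, 0.001, 0.179]
force: [-0.5, 0.8, -0.7]
width: 85.6
gripper_force: 0.0
```

>>> send_rows:
  series:
    - {"ax": 0,"ay": 0,"dx": 0,"dy": 0,"dz": 0,"az": 0.14,"hand": 0}
    - {"ax": 0,"ay": 0,"dx": 0,"dy": 0,"dz": 0,"az": 0.184,"hand": 0}
    - {"ax": 0,"ay": 0,"dx": 0,"dy": 0,"dz": 0,"az": 0.184,"hand": 0}
    - {"ax": 0,"ay": 0,"dx": 0,"dy": 0,"dz": 0,"az": 0.184,"hand": 0}

```text
clock: 20.85
eef_pos: [465.2, -56.9, 200.4]
tool_rot: [-3.141, 0.001, 0.001]
force: [-0.4, -0.8, -0.2]
width: 85.4
gripper_force: 0.0
```

```bash
python3 - <<'E'
from h import *
w=get_image('wrist');save(w,'w9');np.savez('w9',**w)
s=read_state();print(s['eef_pos'],s['tool_rot'],s['clock'],s['qpos'].round(2))
rel((474,-57,43),0.0)
print(proj(w,[(474+a,-57,67) for a in(-55,55)]).round(1))
E
```

```text
[465.15841309 -57.21186865 200.48504671] [-3.14124841e+00  4.71175752e-04  7.51200454e-04] 20.9 [ 0.15  0.42 -0.12  2.04  0.08  0.69 -1.59]
shift [ 0.89 -0.02 15.75] turn [-0.     0.     0.001]
[[328.  285.7]
 [328.2 130.4]]
```

View pics/w9.png

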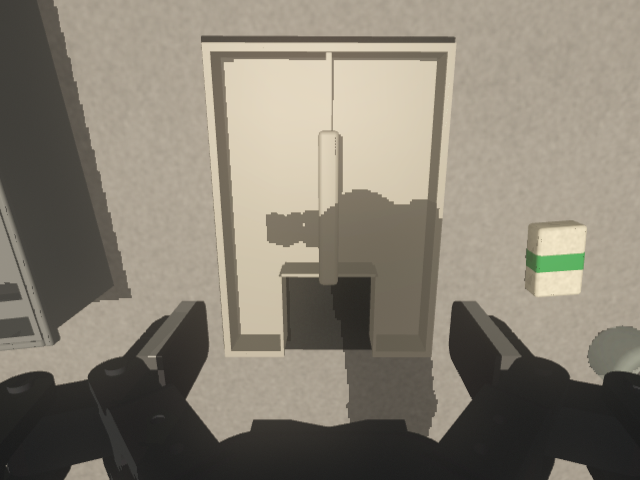

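The bar, from (328,131) to (328,285), lies just where predicted and the tray is straight. I grasp it.

>>> send_rows:
  series:
    - {"ax": 0,"ay": 0,"dx": 0.9,"dy": 0,"dz": 4,"az": 0,"hand": 0}
    - {"ax": 0,"ay": 0,"dx": 0.9,"dy": 0,"dz": 8,"az": 0,"hand": 0}
    - {"ax": 0,"ay": 0,"dx": 0.9,"dy": 0,"dz": 12,"az": 0,"hand": 0}
    - {"ax": 0,"ay": 0,"dx": 0.9,"dy": 0,"dz": 14.5,"az": 0,"hand": 0}
    - {"ax": 0,"ay": 0,"dx": 0.9,"dy": 0,"dz": 15.7,"az": 0,"hand": 0}
    - {"ax": 0,"ay": 0,"dx": 0.9,"dy": 0,"dz": 15.7,"az": 0,"hand": 0}
    - {"ax": 0,"ay": 0,"dx": 0.9,"dy": 0,"dz": 15.7,"az": 0,"hand": 0}

```text
clock: 21.6
eef_pos: [474.7, -58.1, 44.4]
tool_rot: [-3.142, -0.001, -0.002]
force: [0.1, 0.5, 0.4]
width: 85.1
gripper_force: 0.0
```

>>> send_rows:
  series:
    - {"ax": 0,"ay": 0,"dx": 0,"dy": 0,"dz": 0,"az": 0,"hand": 1}
    - {"ax": 0,"ay": 0,"dx": 0,"dy": 0,"dz": 0,"az": 0,"hand": 1}
    - {"ax": 0,"ay": 0,"dx": 0,"dy": 0,"dz": 0,"az": 0,"hand": 1}
    - {"ax": 0,"ay": 0,"dx": 0,"dy": 0,"dz": 0,"az": 0,"hand": 1}
    - {"ax": 0,"ay": 0,"dx": 0,"dy": 0,"dz": 0,"az": 0,"hand": 1}
    - {"ax": 0,"ay": 0,"dx": 0,"dy": 0,"dz": 0,"az": 0,"hand": 1}
    - {"ax": 0,"ay": 0,"dx": 0,"dy": 0,"dz": 0,"az": 0,"hand": 1}
    - {"ax": 0,"ay": 0,"dx": 0,"dy": 0,"dz": 0,"az": 0,"hand": 1}

```text
clock: 22.4
eef_pos: [474.4, -58.0, 44.3]
tool_rot: [-3.142, -0.001, -0.002]
force: [-1.2, 0.2, 5.4]
width: 13.0
gripper_force: 59.1
```

>>> send_rows:
  series:
    - {"ax": 0,"ay": 0,"dx": 0,"dy": 0,"dz": -2,"az": 0,"hand": 1}
    - {"ax": 0,"ay": 0,"dx": 0,"dy": 0,"dz": -5,"az": 0,"hand": 1}
    - {"ax": 0,"ay": 0,"dx": 0,"dy": 0,"dz": -9,"az": 0,"hand": 1}
    - {"ax": 0,"ay": 0,"dx": 0,"dy": 0,"dz": -13,"az": 0,"hand": 1}
    - {"ax": 0,"ay": 0,"dx": 0,"dy": 0,"dz": -16,"az": 0,"hand": 1}
    - {"ax": 0,"ay": 0,"dx": 0,"dy": 0,"dz": -18.5,"az": 0,"hand": 1}
    - {"ax": 0,"ay": 0,"dx": 0,"dy": 0,"dz": -18.5,"az": 0,"hand": 1}

```text
clock: 23.1
eef_pos: [475.9, -58.4, 231.5]
tool_rot: [3.141, -0.006, -0.002]
force: [0.5, 0.4, -2.6]
width: 12.7
gripper_force: 59.2
```

```bash
sed -i 's/511.5,247.0/511.0,247.4/' h.py; python3 - <<'E'
from h import *
s=read_state();print(s['eef_pos'],s['tool_rot'],s['width'],s['force'])
rel((*cad(-10,0),230),1.6)
E
```

```text
[475.86587003 -58.37487677 231.48112167] [ 3.14099073e+00 -6.23343784e-03 -2.40420086e-03] 12.73361120768151 [ 0.47564736  0.37823872 -2.62702145]
shift [  2.45 -30.47   0.15] turn [ 0.005 -0.004 -1.602]
```

>>> send_rows:
  series:
    - {"ax": 0,"ay": 0,"dx": 0.2,"dy": -3.2,"dz": 0,"az": -0.14,"hand": 1}
    - {"ax": 0,"ay": 0,"dx": 0.5,"dy": -6.4,"dz": 0,"az": -0.28,"hand": 1}
    - {"ax": 0,"ay": 0,"dx": 0.7,"dy": -9.6,"dz": 0,"az": -0.42,"hand": 1}
    - {"ax": 0,"ay": 0,"dx": 1,"dy": -12.8,"dz": 0,"az": -0.56,"hand": 1}
    - {"ax": 0,"ay": 0,"dx": 1.2,"dy": -16,"dz": 0,"az": -0.7,"hand": 1}
    - {"ax": 0,"ay": 0,"dx": 1.5,"dy": -19.2,"dz": 0,"az": -0.84,"hand": 1}
    - {"ax": 0,"ay": 0,"dx": 1.7,"dy": -22.4,"dz": 0,"az": -0.98,"hand": 1}
    - {"ax": 0,"ay": 0,"dx": 2,"dy": -25.6,"dz": 0,"az": -1.12,"hand": 1}
    - {"ax": 0,"ay": 0,"dx": 2.2,"dy": -28.5,"dz": 0,"az": -1.26,"hand": 1}
    - {"ax": 0,"ay": 0,"dx": 2.4,"dy": -30.5,"dz": 0,"az": -1.4,"hand": 1}

```text
clock: 24.1
eef_pos: [497.3, 248.9, 226.8]
tool_rot: [-3.139, 0.0, 1.406]
force: [-0.1, 0.7, -3.0]
width: 12.6
gripper_force: 59.2
```

```bash
python3 - <<'E'
from h import *
s=read_state();print(s['eef_pos'],s['tool_rot'],s['width'],s['qpos'].round(2))
rel((*cad(-10,0),230),CY+np.pi)
E
```

```text
[497.3478086  248.91516858 226.84077446] [-3.13850116e+00  7.00270022e-05  1.40590205e+00] 12.603781129016262 [-0.17  0.54 -0.52  1.78  0.33  0.91 -1.  ]
shift [-0.2   0.41 -0.32] turn [-0.002 -0.003 -1.847]
```

>>> send_rows:
  series:
    - {"ax": 0,"ay": 0,"dx": -0.2,"dy": 0.4,"dz": -0.3,"az": -0.14,"hand": 1}
    - {"ax": 0,"ay": 0,"dx": -0.2,"dy": 0.4,"dz": -0.3,"az": -0.28,"hand": 1}
    - {"ax": 0,"ay": 0,"dx": -0.2,"dy": 0.4,"dz": -0.3,"az": -0.42,"hand": 1}
    - {"ax": 0,"ay": 0,"dx": -0.2,"dy": 0.4,"dz": -0.3,"az": -0.56,"hand": 1}
    - {"ax": 0,"ay": 0,"dx": -0.2,"dy": 0.4,"dz": -0.3,"az": -0.7,"hand": 1}
    - {"ax": 0,"ay": 0,"dx": -0.2,"dy": 0.4,"dz": -0.3,"az": -0.84,"hand": 1}
    - {"ax": 0,"ay": 0,"dx": -0.2,"dy": 0.4,"dz": -0.3,"az": -0.98,"hand": 1}
    - {"ax": 0,"ay": 0,"dx": -0.2,"dy": 0.4,"dz": -0.3,"az": -1.12,"hand": 1}
    - {"ax": 0,"ay": 0,"dx": -0.2,"dy": 0.4,"dz": -0.3,"az": -1.26,"hand": 1}
    - {"ax": 0,"ay": 0,"dx": -0.2,"dy": 0.4,"dz": -0.3,"az": -1.4,"hand": 1}

```text
clock: 25.1
eef_pos: [501.4, 243.4, 229.7]
tool_rot: [-3.14, -0.003, 2.804]
force: [-0.2, -0.0, -2.4]
width: 13.0
gripper_force: 59.2
```

>>> send_rows:
  series:
    - {"ax": 0,"ay": 0,"dx": 0,"dy": 0,"dz": 1,"az": -0.14,"hand": 1}
    - {"ax": 0,"ay": 0,"dx": 0,"dy": 0,"dz": 2,"az": -0.28,"hand": 1}
    - {"ax": 0,"ay": 0,"dx": 0,"dy": 0,"dz": 3,"az": -0.42,"hand": 1}
    - {"ax": 0,"ay": 0,"dx": 0,"dy": 0,"dz": 4,"az": -0.447,"hand": 1}
    - {"ax": 0,"ay": 0,"dx": 0,"dy": 0,"dz": 5,"az": -0.447,"hand": 1}
    - {"ax": 0,"ay": 0,"dx": 0,"dy": 0,"dz": 6,"az": -0.447,"hand": 1}
    - {"ax": 0,"ay": 0,"dx": 0,"dy": 0,"dz": 6,"az": -0.447,"hand": 1}
    - {"ax": 0,"ay": 0,"dx": 0,"dy": 0,"dz": 6,"az": -0.447,"hand": 1}

```text
clock: 25.9
eef_pos: [502.3, 244.3, 171.7]
tool_rot: [-3.142, -0.0, -3.039]
force: [-0.4, 0.7, -3.5]
width: 12.7
gripper_force: 59.1
```

```bash
python3 - <<'E'
from h import *
w=get_image('wrist');save(w,'w10');np.savez('w10',**w)
s=read_state();print(s['eef_pos'],s['tool_rot'],s['width'],s['qpos'].round(2))
rel((*cad(-10,0),155),CY+np.pi)
E
```

```text
[502.49438711 244.45930471 172.10021222] [ 3.14132040e+00  6.71954969e-04 -3.03886033e+00] 12.774639746405521 [ 0.08  0.75 -0.96  1.82  0.74  0.97  0.47]
shift [0.12 0.2  1.71] turn [ 0.     0.001 -0.008]
```

View pics/w10.png

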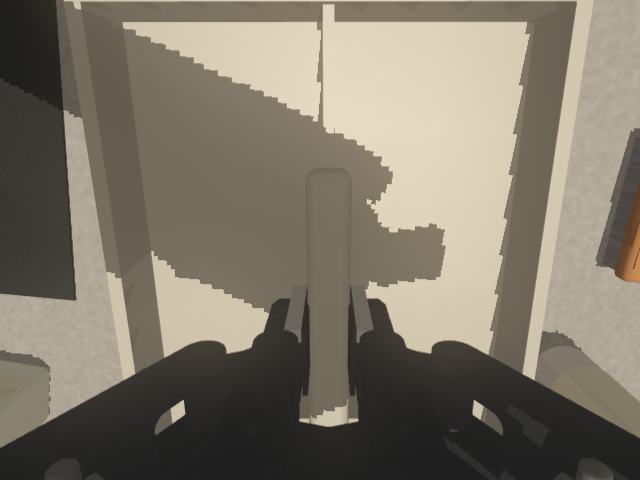

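The tray is level in hand, with the caddy hidden below it. I correct by 1–2 mm and lower it until its body is just inside the caddy.

>>> send_rows:
  series:
    - {"ax": 0,"ay": 0,"dx": 0.1,"dy": 0.2,"dz": 1,"az": -0.008,"hand": 1}
    - {"ax": 0,"ay": 0,"dx": 0.1,"dy": 0.2,"dz": 2,"az": -0.008,"hand": 1}
    - {"ax": 0,"ay": 0,"dx": 0.1,"dy": 0.2,"dz": 3,"az": -0.008,"hand": 1}
    - {"ax": 0,"ay": 0,"dx": 0.1,"dy": 0.2,"dz": 4,"az": -0.008,"hand": 1}
    - {"ax": 0,"ay": 0,"dx": 0.1,"dy": 0.2,"dz": 5,"az": -0.008,"hand": 1}
    - {"ax": 0,"ay": 0,"dx": 0.1,"dy": 0.2,"dz": 5.3,"az": -0.008,"hand": 1}
    - {"ax": 0,"ay": 0,"dx": 0.1,"dy": 0.2,"dz": 5.3,"az": -0.008,"hand": 1}
    - {"ax": 0,"ay": 0,"dx": 0.1,"dy": 0.2,"dz": 5.3,"az": -0.008,"hand": 1}

```text
clock: 26.75
eef_pos: [501.3, 246.3, 119.0]
tool_rot: [3.141, 0.0, -3.03]
force: [0.7, 0.5, -3.0]
width: 12.8
gripper_force: 59.1
```

```bash
python3 - <<'E'
from h import *
w=get_image('wrist');save(w,'w11');np.savez('w11',**w)
s=read_state();print(s['eef_pos'],s['tool_rot'],s['width'],s['force'])
rel((*cad(-10,0),103),CY+np.pi)
E
```

```text
[501.3931458  246.30560685 119.16684517] [ 3.14111201e+00  7.34346143e-04 -3.03039489e+00] 12.635470739119528 [ 0.50779795 -0.24368798 -3.29692757]
shift [0.03 0.   1.62] turn [0.    0.001 0.   ]
```

View pics/w11.png

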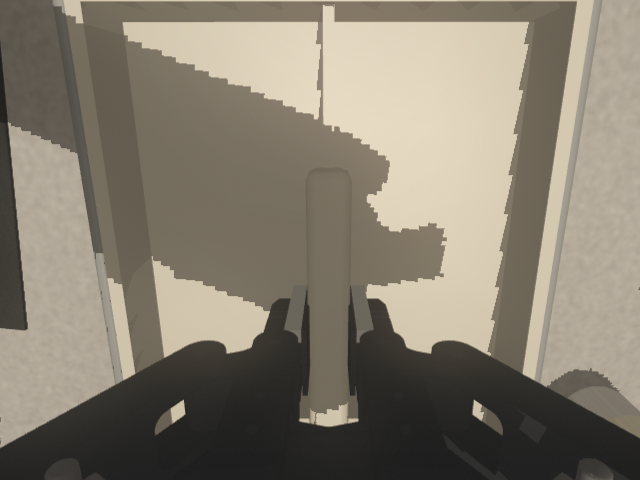

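The tray is inside, with equal slivers of rim showing left (57,5) and right (597,5). I lower it further.

>>> send_rows:
  series:
    - {"ax": 0,"ay": 0,"dx": 0,"dy": 0,"dz": 0.4,"az": 0,"hand": 1}
    - {"ax": 0,"ay": 0,"dx": 0,"dy": 0,"dz": 0.8,"az": 0,"hand": 1}
    - {"ax": 0,"ay": 0,"dx": 0,"dy": 0,"dz": 1.1,"az": 0,"hand": 1}
    - {"ax": 0,"ay": 0,"dx": 0,"dy": 0,"dz": 1.3,"az": 0,"hand": 1}
    - {"ax": 0,"ay": 0,"dx": 0,"dy": 0,"dz": 1.5,"az": 0,"hand": 1}
    - {"ax": 0,"ay": 0,"dx": 0,"dy": 0,"dz": 1.6,"az": 0,"hand": 1}
    - {"ax": 0,"ay": 0,"dx": 0,"dy": 0,"dz": 1.6,"az": 0,"hand": 1}

```text
clock: 27.5
eef_pos: [501.1, 246.0, 103.3]
tool_rot: [-3.141, 0.0, -3.03]
force: [-1.0, -1.5, 2.5]
width: 12.7
gripper_force: 60.0
```

>>> send_rows:
  series:
    - {"ax": 0,"ay": 0,"dx": 0,"dy": 0,"dz": 0,"az": 0,"hand": 0}
    - {"ax": 0,"ay": 0,"dx": 0,"dy": 0,"dz": 0,"az": 0,"hand": 0}
    - {"ax": 0,"ay": 0,"dx": 0,"dy": 0,"dz": 0,"az": 0,"hand": 0}
    - {"ax": 0,"ay": 0,"dx": 0,"dy": 0,"dz": 0,"az": 0,"hand": 0}
    - {"ax": 0,"ay": 0,"dx": 0,"dy": 0,"dz": -2,"az": 0,"hand": 0}
    - {"ax": 0,"ay": 0,"dx": 0,"dy": 0,"dz": -6,"az": 0,"hand": 0}
    - {"ax": 0,"ay": 0,"dx": 0,"dy": 0,"dz": -11,"az": 0,"hand": 0}
    - {"ax": 0,"ay": 0,"dx": 0,"dy": 0,"dz": -16,"az": 0,"hand": 0}
    - {"ax": 0,"ay": 0,"dx": 0,"dy": 0,"dz": -16,"az": 0,"hand": 0}
    - {"ax": 0,"ay": 0,"dx": 0,"dy": 0,"dz": -16,"az": 0,"hand": 0}

```text
clock: 28.5
eef_pos: [501.7, 246.2, 264.0]
tool_rot: [3.141, 0.003, -3.031]
force: [0.6, -1.0, 0.2]
width: 85.4
gripper_force: 0.0
```

```bash
python3 - <<'E'
from h import *
w=get_image('wrist');np.savez('w12',**w)
s=read_state();print(s['eef_pos'],s['tool_rot'],s['qpos'].round(2),s['clock'])
g=get_image('scene');np.savez('s1',**g);h=get_image('side');np.savez('d1',**h)
out=np.hstack([cv2.resize(w['pixels'],(400,300)),cv2.resize(g['pixels'][140:290,320:520],(400,300))])
out=np.vstack([out,np.hstack([cv2.resize(h['pixels'][250:400,200:400],(400,300)),cv2.resize(g['pixels'][200:400,80:347],(400,300))])])
cv2.imwrite('pics/c1.png',out[:,:,::-1])
print(proj(w,[(*cad(a,b),z) for a,b,z in((-130,-95,96),(-130,95,96),(-123.5,-88.5,94),(-123.5,88.5,94),(123.5,-88.5,94),(123.5,88.5,94))]).round())
E
```

```text
[501.11071455 245.35875831 262.53512652] [-3.14059485e+00  1.04922388e-04 -3.03077724e+00] [ 0.13  0.65 -1.05  1.72  0.62  1.14  0.58] 28.55
[[194.  44.]
 [464.  44.]
 [205.  55.]
 [454.  55.]
 [228. 360.]
 [430. 360.]]
```

View pics/c1.png

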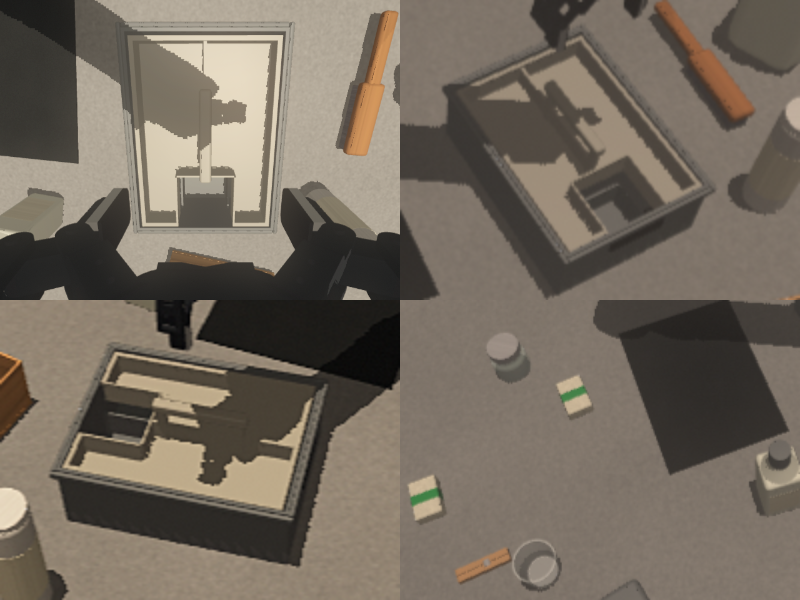

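The tray sits level and evenly in the caddy, with its cut-out at the +x end over the bottle bay, and both soaps and the bystanders are unmoved. Next, soap A.

>>> send_rows:
  series:
    - {"ax": 0,"ay": 0,"dx": 1.5,"dy": -4.8,"dz": 0,"az": 0.14,"hand": 0}
    - {"ax": 0,"ay": 0,"dx": 3.1,"dy": -9.6,"dz": 1,"az": 0.28,"hand": 0}
    - {"ax": 0,"ay": 0,"dx": 4.6,"dy": -14.4,"dz": 2,"az": 0.42,"hand": 0}
    - {"ax": 0,"ay": 0,"dx": 6.2,"dy": -19.3,"dz": 3,"az": 0.56,"hand": 0}
    - {"ax": 0,"ay": 0,"dx": 7.7,"dy": -24.1,"dz": 4,"az": 0.7,"hand": 0}
    - {"ax": 0,"ay": 0,"dx": 9.3,"dy": -28.9,"dz": 5,"az": 0.84,"hand": 0}
    - {"ax": 0,"ay": 0,"dx": 10.8,"dy": -33.7,"dz": 6,"az": 0.98,"hand": 0}
    - {"ax": 0,"ay": 0,"dx": 12.4,"dy": -38.5,"dz": 6,"az": 1.12,"hand": 0}
    - {"ax": 0,"ay": 0,"dx": 14,"dy": -43.3,"dz": 6,"az": 1.26,"hand": 0}
    - {"ax": 0,"ay": 0,"dx": 15.5,"dy": -48.2,"dz": 6,"az": 1.4,"hand": 0}

```text
clock: 29.65
eef_pos: [401.1, -240.0, 201.6]
tool_rot: [-3.14, -0.002, 1.847]
force: [1.7, -0.7, -0.2]
width: 85.4
gripper_force: 0.0
```

>>> send_rows:
  series:
    - {"ax": 0,"ay": 0,"dx": 0,"dy": 0,"dz": 0,"az": 0.14,"hand": 0}
    - {"ax": 0,"ay": 0,"dx": 0,"dy": 0,"dz": 0,"az": 0.28,"hand": 0}
    - {"ax": 0,"ay": 0,"dx": 0,"dy": 0,"dz": 0,"az": 0.42,"hand": 0}
    - {"ax": 0,"ay": 0,"dx": 0,"dy": 0,"dz": 0,"az": 0.56,"hand": 0}
    - {"ax": 0,"ay": 0,"dx": 0,"dy": 0,"dz": 0,"az": 0.7,"hand": 0}
    - {"ax": 0,"ay": 0,"dx": 0,"dy": 0,"dz": 0,"az": 0.84,"hand": 0}
    - {"ax": 0,"ay": 0,"dx": 0,"dy": 0,"dz": 0,"az": 0.98,"hand": 0}
    - {"ax": 0,"ay": 0,"dx": 0,"dy": 0,"dz": 0,"az": 1.12,"hand": 0}
    - {"ax": 0,"ay": 0,"dx": 0,"dy": 0,"dz": 0,"az": 1.26,"hand": 0}
    - {"ax": 0,"ay": 0,"dx": 0,"dy": 0,"dz": 0,"az": 1.4,"hand": 0}

```text
clock: 30.65
eef_pos: [401.9, -238.0, 201.5]
tool_rot: [-3.139, 0.002, 0.447]
force: [-0.8, -0.2, -0.6]
width: 85.0
gripper_force: 0.0
```

```bash
cat >> h.py <<'E'
def soaps(w,lim=300):
    """green bands: centre and the soap outline around each, at top plane z"""
    hsv=cv2.cvtColor(w['pixels'],cv2.COLOR_RGB2HSV)
    m=((hsv[...,0]>50)&(hsv[...,0]<90)&(hsv[...,1]>120)).astype(np.uint8)*255; m[lim:]=0
    for c in cv2.findContours(m,cv2.RETR_EXTERNAL,cv2.CHAIN_APPROX_NONE)[0]:
        if cv2.contourArea(c)<60: continue
        r=cv2.minAreaRect(ray(w,c[:,0,:],22).astype(np.float32))
        print('band px',np.round(cv2.minAreaRect(c)[0]),'xy',np.round(r[0],1),'size',np.round(r[1],1),'ang',round(r[2],1))
E
python3 - <<'E'
from h import *
w=get_image('wrist');np.savez('w13',**w)
s=read_state();print(s['eef_pos'],s['tool_rot'],s['qpos'].round(2),s['clock'])
soaps(w,400)
soaps(np.load('w2.npz'))
rel((390,-250,200),0.084)
E
```

```text
[ 402.00223198 -238.04693235  201.64069658] [-3.13954635e+00  1.75432565e-03  4.42222661e-01] [ 0.69  0.43 -0.3   2.04  0.19  0.71 -0.86] 30.7
shift [-1.6   0.57  0.17] turn [-0.002  0.002  0.358]
```

>>> send_rows:
  series:
    - {"ax": 0,"ay": 0,"dx": -1.6,"dy": 0.6,"dz": 0,"az": 0.14,"hand": 0}
    - {"ax": 0,"ay": 0,"dx": -1.6,"dy": 0.6,"dz": 0,"az": 0.28,"hand": 0}
    - {"ax": 0,"ay": 0,"dx": -1.6,"dy": 0.6,"dz": 0,"az": 0.358,"hand": 0}
    - {"ax": 0,"ay": 0,"dx": -1.6,"dy": 0.6,"dz": 0,"az": 0.358,"hand": 0}
    - {"ax": 0,"ay": 0,"dx": -1.6,"dy": 0.6,"dz": 0,"az": 0.358,"hand": 0}

```text
clock: 31.2
eef_pos: [390.8, -250.5, 202.2]
tool_rot: [-3.141, 0.001, 0.098]
force: [-0.3, -0.5, 0.2]
width: 85.1
gripper_force: 0.0
```

```bash
python3 - <<'E'
from h import *
g=np.load('w2.npz')
hsv=cv2.cvtColor(g['pixels'],cv2.COLOR_RGB2HSV);print(g['pixels'][190,459],hsv[190,459],hsv[243,268])
w=get_image('wrist');np.savez('w13',**w)
a=w['pixels'].astype(int);m=(a[...,1]>a[...,0]+25)&(a[...,1]>a[...,2]+10);ys,xs=np.nonzero(m);print(len(xs),xs.min(),xs.max(),ys.min(),ys.max())
print(proj(w,[(421,-251,22)]))
E
```

```text
[118 200 119] [ 60 105 200] [ 61 103 204]
1212 308 639 83 182
[[332.48736477 173.24164831]]
```

```bash
sed -i 's/^    m=((hsv.*$/    a=w["pixels"].astype(int); m=((a[...,1]>a[...,0]+25)\&(a[...,1]>a[...,2]+10)).astype(np.uint8)*255; m[lim:]=0/' h.py
python3 - <<'E'
from h import *
w=np.load('w13.npz')
soaps(w,400);print();soaps(np.load('w2.npz'))
a=w['pixels'].astype(int); b=a.sum(2)
m=((b>560)|((a[...,1]>a[...,0]+25))).astype(np.uint8)*255;m[:,:250]=0;m[:,420:]=0;m[:90]=0;m[290:]=0
for c in cv2.findContours(m,cv2.RETR_EXTERNAL,cv2.CHAIN_APPROX_NONE)[0]:
    if cv2.contourArea(c)>500:
        r=cv2.minAreaRect(ray(w,c[:,0,:],22).astype(np.float32));print('soap',cv2.minAreaRect(c),r)
rel((421,-251,0),0.084)
E
```

```text
band px [333. 172.] xy [ 421.9 -251.3] size [15.  39.7] ang 4.5
band px [632.  93.] xy [ 503.1 -469.4] size [13.8 11.4] ang 9.3

band px [267. 244.] xy [ 422.1 -251.8] size [14.6 39.9] ang 6.1
band px [457. 190.] xy [ 508.5 -459.6] size [14.8 41.4] ang 2.2
soap ((334.5, 151.49998474121094), (168.99996948242188, 122.99998474121094), 0.0) ((435.96282958984375, -249.90521240234375), (94.3421859741211, 129.95314025878906), 5.658586502075195)
shift [ 3.01  0.36 20.23] turn [-0.001  0.001  0.014]
```

>>> send_rows:
  series:
    - {"ax": 0,"ay": 0,"dx": 3,"dy": 0.4,"dz": 4,"az": 0.014,"hand": 0}
    - {"ax": 0,"ay": 0,"dx": 3,"dy": 0.4,"dz": 9,"az": 0.014,"hand": 0}
    - {"ax": 0,"ay": 0,"dx": 3,"dy": 0.4,"dz": 14,"az": 0.014,"hand": 0}
    - {"ax": 0,"ay": 0,"dx": 3,"dy": 0.4,"dz": 18,"az": 0.014,"hand": 0}
    - {"ax": 0,"ay": 0,"dx": 3,"dy": 0.4,"dz": 20,"az": 0.014,"hand": 0}
    - {"ax": 0,"ay": 0,"dx": 3,"dy": 0.4,"dz": 20,"az": 0.014,"hand": 1}
    - {"ax": 0,"ay": 0,"dx": 3,"dy": 0.4,"dz": 20,"az": 0.014,"hand": 1}
    - {"ax": 0,"ay": 0,"dx": 3,"dy": 0.4,"dz": 20,"az": 0.014,"hand": 1}
    - {"ax": 0,"ay": 0,"dx": 3,"dy": 0.4,"dz": 20,"az": 0.014,"hand": 1}
    - {"ax": 0,"ay": 0,"dx": 3,"dy": 0.4,"dz": 20,"az": 0.014,"hand": 1}

```text
clock: 32.25
eef_pos: [422.4, -252.6, 4.5]
tool_rot: [3.14, -0.003, 0.081]
force: [-0.7, 0.3, 7.7]
width: 38.5
gripper_force: 61.8
```

>>> send_rows:
  series:
    - {"ax": 0,"ay": 0,"dx": 0,"dy": 0,"dz": -1,"az": 0,"hand": 1}
    - {"ax": 0,"ay": 0,"dx": 0,"dy": 0,"dz": -4,"az": 0,"hand": 1}
    - {"ax": 0,"ay": 0,"dx": 0,"dy": 0,"dz": -9,"az": 0,"hand": 1}
    - {"ax": 0,"ay": 0,"dx": 0,"dy": 0,"dz": -14,"az": 0,"hand": 1}
    - {"ax": 0,"ay": 0,"dx": 0,"dy": 0,"dz": -19,"az": 0,"hand": 1}
    - {"ax": 0,"ay": 0,"dx": 0,"dy": 0,"dz": -22,"az": 0,"hand": 1}
    - {"ax": 0,"ay": 0,"dx": 0,"dy": 0,"dz": -22,"az": 0,"hand": 1}

```text
clock: 32.95
eef_pos: [423.7, -253.3, 228.1]
tool_rot: [3.135, -0.009, 0.081]
force: [-0.3, -0.3, -1.9]
width: 38.9
gripper_force: 60.9
```

```bash
python3 - <<'E'
from h import *
s=read_state();print(s['eef_pos'],s['tool_rot'],s['width'],s['force'])
print(cad(-60,-44));rel((*cad(-60,-44),225),CY+np.pi/2)
E
```

```text
[ 423.73458024 -253.3020713   228.10550007] [ 3.13548276 -0.00859155  0.08051874] 38.94322962054034 [-0.29208551 -0.34886978 -1.89380726]
[456.24322752 197.02445169]
shift [  6.86 -44.63   0.1 ] turn [ 0.012 -0.002 -1.601]
```

>>> send_rows:
  series:
    - {"ax": 0,"ay": 0,"dx": 0.7,"dy": -4.5,"dz": 0,"az": -0.14,"hand": 1}
    - {"ax": 0,"ay": 0,"dx": 1.4,"dy": -9,"dz": 0,"az": -0.28,"hand": 1}
    - {"ax": 0,"ay": 0,"dx": 2.1,"dy": -13.5,"dz": 0,"az": -0.42,"hand": 1}
    - {"ax": 0,"ay": 0,"dx": 2.8,"dy": -18,"dz": 0,"az": -0.56,"hand": 1}
    - {"ax": 0,"ay": 0,"dx": 3.5,"dy": -22.5,"dz": 0,"az": -0.7,"hand": 1}
    - {"ax": 0,"ay": 0,"dx": 4.2,"dy": -27,"dz": 0,"az": -0.84,"hand": 1}
    - {"ax": 0,"ay": 0,"dx": 4.9,"dy": -31.5,"dz": 0,"az": -0.98,"hand": 1}
    - {"ax": 0,"ay": 0,"dx": 5.6,"dy": -36,"dz": 0,"az": -1.12,"hand": 1}
    - {"ax": 0,"ay": 0,"dx": 6.3,"dy": -40.5,"dz": 0,"az": -1.26,"hand": 1}
    - {"ax": 0,"ay": 0,"dx": 6.9,"dy": -44.6,"dz": 0,"az": -1.4,"hand": 1}

```text
clock: 33.95
eef_pos: [453.3, 199.8, 222.4]
tool_rot: [-3.141, 0.001, 1.487]
force: [1.8, -0.0, -0.8]
width: 38.4
gripper_force: 60.8
```

>>> send_rows:
  series:
    - {"ax": 0,"ay": 0,"dx": 0,"dy": 0,"dz": 2,"az": -0.14,"hand": 1}
    - {"ax": 0,"ay": 0,"dx": 0,"dy": 0,"dz": 4,"az": -0.2,"hand": 1}
    - {"ax": 0,"ay": 0,"dx": 0,"dy": 0,"dz": 6,"az": -0.2,"hand": 1}
    - {"ax": 0,"ay": 0,"dx": 0,"dy": 0,"dz": 7,"az": -0.2,"hand": 1}
    - {"ax": 0,"ay": 0,"dx": 0,"dy": 0,"dz": 7,"az": -0.2,"hand": 1}
    - {"ax": 0,"ay": 0,"dx": 0,"dy": 0,"dz": 7,"az": -0.2,"hand": 1}

```text
clock: 34.55
eef_pos: [454.1, 198.3, 153.1]
tool_rot: [3.141, -0.0, 1.681]
force: [0.7, 0.4, -0.9]
width: 38.7
gripper_force: 60.8
```

```bash
python3 - <<'E'
from h import *
s=read_state();print(s['eef_pos'],s['tool_rot'],s['width'],s['qpos'].round(2))
rel((*cad(-60,-44),70),CY+np.pi/2)
E
```

```text
[454.14780219 198.26078257 153.10454739] [ 3.14140569e+00 -9.19399082e-05  1.68083152e+00] 38.71019000743942 [-0.04  0.59 -0.63  2.01  0.53  0.7  -0.9 ]
shift [-0.15  0.19  8.31] turn [ 0.    -0.    -0.001]
```

>>> send_rows:
  series:
    - {"ax": 0,"ay": 0,"dx": -0.1,"dy": 0.2,"dz": 3,"az": 0,"hand": 1}
    - {"ax": 0,"ay": 0,"dx": -0.1,"dy": 0.2,"dz": 5,"az": 0,"hand": 1}
    - {"ax": 0,"ay": 0,"dx": -0.1,"dy": 0.2,"dz": 6.5,"az": 0,"hand": 1}
    - {"ax": 0,"ay": 0,"dx": -0.1,"dy": 0.2,"dz": 7.5,"az": 0,"hand": 1}
    - {"ax": 0,"ay": 0,"dx": -0.1,"dy": 0.2,"dz": 8,"az": 0,"hand": 1}
    - {"ax": 0,"ay": 0,"dx": -0.1,"dy": 0.2,"dz": 8.2,"az": 0,"hand": 1}
    - {"ax": 0,"ay": 0,"dx": -0.1,"dy": 0.2,"dz": 8.3,"az": 0,"hand": 1}
    - {"ax": 0,"ay": 0,"dx": -0.1,"dy": 0.2,"dz": 8.3,"az": 0,"hand": 1}

```text
clock: 35.35
eef_pos: [456.6, 197.5, 70.3]
tool_rot: [3.141, -0.0, 1.681]
force: [-0.4, 0.1, -0.8]
width: 38.8
gripper_force: 60.9
```

>>> send_rows:
  series:
    - {"ax": 0,"ay": 0,"dx": 0,"dy": 0,"dz": 0.1,"az": 0,"hand": 1}
    - {"ax": 0,"ay": 0,"dx": 0,"dy": 0,"dz": 0.1,"az": 0,"hand": 0.35}
    - {"ax": 0,"ay": 0,"dx": 0,"dy": 0,"dz": 0.1,"az": 0,"hand": 0.35}
    - {"ax": 0,"ay": 0,"dx": 0,"dy": 0,"dz": 0.1,"az": 0,"hand": 0.35}
    - {"ax": 0,"ay": 0,"dx": 0,"dy": 0,"dz": -1,"az": 0,"hand": 0.35}
    - {"ax": 0,"ay": 0,"dx": 0,"dy": 0,"dz": -5,"az": 0,"hand": 0.35}
    - {"ax": 0,"ay": 0,"dx": 0,"dy": 0,"dz": -10,"az": 0,"hand": 0}
    - {"ax": 0,"ay": 0,"dx": 0,"dy": 0,"dz": -14,"az": 0,"hand": 0}
    - {"ax": 0,"ay": 0,"dx": 0,"dy": 0,"dz": -15,"az": 0,"hand": 0}
    - {"ax": 0,"ay": 0,"dx": 0,"dy": 0,"dz": -15,"az": 0,"hand": 0}

```text
clock: 36.35
eef_pos: [457.2, 197.8, 221.8]
tool_rot: [3.137, -0.001, 1.68]
force: [-0.0, 0.1, -0.9]
width: 85.4
gripper_force: 0.0
```

```bash
python3 - <<'E'
from h import *
s=read_state();print(s['eef_pos'],s['tool_rot'],s['width'],s['clock'])
g=get_image('scene');soaps(g,400);g=get_image('side');soaps(g,400)
rel((480,-455,210),0.04)
E
```

```text
[457.17120337 197.75251012 221.81316837] [ 3.13745939e+00 -7.94366047e-04  1.68033012e+00] 85.39310278416619 36.35
band px [ 96. 331.] xy [ 502.9 -496. ] size [14.7 39.4] ang 3.4
band px [327. 304.] xy [471.9 150.7] size [45.1 16.7] ang 2.9
shift [-65.03  -4.72   0.98] turn [-0.     0.002  1.641]
```

Soap B has been knocked about 40 mm toward -y, so I go to its new place.

>>> send_rows:
  series:
    - {"ax": 0,"ay": 0,"dx": -4.8,"dy": -0.3,"dz": 0,"az": 0.14,"hand": 0}
    - {"ax": 0,"ay": 0,"dx": -9.6,"dy": -0.7,"dz": 0,"az": 0.28,"hand": 0}
    - {"ax": 0,"ay": 0,"dx": -14.4,"dy": -1,"dz": 0,"az": 0.42,"hand": 0}
    - {"ax": 0,"ay": 0,"dx": -19.2,"dy": -1.4,"dz": 0,"az": 0.56,"hand": 0}
    - {"ax": 0,"ay": 0,"dx": -24,"dy": -1.7,"dz": 0,"az": 0.7,"hand": 0}
    - {"ax": 0,"ay": 0,"dx": -28.8,"dy": -2.1,"dz": 0,"az": 0.84,"hand": 0}
    - {"ax": 0,"ay": 0,"dx": -33.6,"dy": -2.5,"dz": 0,"az": 0.98,"hand": 0}
    - {"ax": 0,"ay": 0,"dx": -38.4,"dy": -2.8,"dz": 0,"az": 1.12,"hand": 0}
    - {"ax": 0,"ay": 0,"dx": -43.2,"dy": -3.2,"dz": 0,"az": 1.26,"hand": 0}
    - {"ax": 0,"ay": 0,"dx": -48,"dy": -3.5,"dz": 0,"az": 1.4,"hand": 0}

```text
clock: 37.45
eef_pos: [472.5, -285.0, 217.7]
tool_rot: [-3.139, 0.003, 0.275]
force: [0.4, -0.3, -0.2]
width: 85.3
gripper_force: 0.0
```

```bash
python3 - <<'E'
from h import *
s=read_state();print(s['eef_pos'],s['tool_rot'])
rel((475,-490,210),0.05)
E
```

```text
[ 472.52641351 -285.04476076  217.7039755 ] [-3.13897727  0.0032259   0.27517334]
shift [-5.33 19.79  0.74] turn [-0.002  0.004  0.225]
```

>>> send_rows:
  series:
    - {"ax": 0,"ay": 0,"dx": -1.3,"dy": 4.8,"dz": 0.7,"az": 0.1,"hand": 0}
    - {"ax": 0,"ay": 0,"dx": -2.6,"dy": 9.6,"dz": 0.7,"az": 0.2,"hand": 0}
    - {"ax": 0,"ay": 0,"dx": -3.9,"dy": 14.4,"dz": 0.7,"az": 0.225,"hand": 0}
    - {"ax": 0,"ay": 0,"dx": -5.3,"dy": 18.8,"dz": 0.7,"az": 0.225,"hand": 0}
    - {"ax": 0,"ay": 0,"dx": -5.3,"dy": 18.8,"dz": 0.7,"az": 0.225,"hand": 0}
    - {"ax": 0,"ay": 0,"dx": -5.3,"dy": 18.8,"dz": 0.7,"az": 0.225,"hand": 0}

```text
clock: 38.05
eef_pos: [473.6, -479.0, 209.7]
tool_rot: [-3.138, 0.004, 0.054]
force: [-0.1, 0.7, -0.4]
width: 85.5
gripper_force: 0.0
```

```bash
python3 - <<'E'
from h import *
s=read_state();print(s['eef_pos'],s['tool_rot'])
w=get_image('wrist');np.savez('w14',**w);save(w,'w14');soaps(w,400)
rel((506,-497,0),0.05)
E
```

```text
[ 473.62019188 -478.95171919  209.67181159] [-3.13823925  0.00367262  0.05358956]
band px [353. 171.] xy [ 505.1 -497.4] size [15.3 39.7] ang 1.8
shift [ 3.07  2.23 21.02] turn [-0.004  0.003  0.006]
```

>>> send_rows:
  series:
    - {"ax": 0,"ay": 0,"dx": 3,"dy": 2.2,"dz": 4,"az": 0.02,"hand": 0}
    - {"ax": 0,"ay": 0,"dx": 3,"dy": 2.2,"dz": 9,"az": 0.02,"hand": 0}
    - {"ax": 0,"ay": 0,"dx": 3,"dy": 2.2,"dz": 14,"az": 0.02,"hand": 0}
    - {"ax": 0,"ay": 0,"dx": 3,"dy": 2.2,"dz": 18,"az": 0.02,"hand": 0}
    - {"ax": 0,"ay": 0,"dx": 3,"dy": 2.2,"dz": 20.7,"az": 0.02,"hand": 0}
    - {"ax": 0,"ay": 0,"dx": 3,"dy": 2.2,"dz": 20.7,"az": 0.02,"hand": 1}
    - {"ax": 0,"ay": 0,"dx": 3,"dy": 2.2,"dz": 20.7,"az": 0.02,"hand": 1}
    - {"ax": 0,"ay": 0,"dx": 3,"dy": 2.2,"dz": 20.7,"az": 0.02,"hand": 1}
    - {"ax": 0,"ay": 0,"dx": 3,"dy": 2.2,"dz": 20.7,"az": 0.02,"hand": 1}
    - {"ax": 0,"ay": 0,"dx": 3,"dy": 2.2,"dz": 20.7,"az": 0.02,"hand": 1}

```text
clock: 39.1
eef_pos: [508.2, -500.2, 8.7]
tool_rot: [3.139, -0.004, 0.036]
force: [-0.5, 0.7, 7.2]
width: 38.0
gripper_force: 62.2
```

>>> send_rows:
  series:
    - {"ax": 0,"ay": 0,"dx": 0,"dy": 0,"dz": -1,"az": 0,"hand": 1}
    - {"ax": 0,"ay": 0,"dx": 0,"dy": 0,"dz": -4,"az": 0,"hand": 1}
    - {"ax": 0,"ay": 0,"dx": 0,"dy": 0,"dz": -9,"az": 0,"hand": 1}
    - {"ax": 0,"ay": 0,"dx": 0,"dy": 0,"dz": -14,"az": 0,"hand": 1}
    - {"ax": 0,"ay": 0,"dx": 0,"dy": 0,"dz": -19,"az": 0,"hand": 1}
    - {"ax": 0,"ay": 0,"dx": 0,"dy": 0,"dz": -22,"az": 0,"hand": 1}
    - {"ax": 0,"ay": 0,"dx": 0,"dy": 0,"dz": -22,"az": 0,"hand": 1}

```text
clock: 39.8
eef_pos: [508.8, -501.4, 233.2]
tool_rot: [3.133, -0.008, 0.035]
force: [1.2, 0.3, -0.7]
width: 38.6
gripper_force: 61.3
```

```bash
python3 - <<'E'
from h import *
s=read_state();print(s['eef_pos'],s['tool_rot'],s['width'],s['force'])
print(cad(-60,44));rel((*cad(-60,44),225),CY+np.pi/2)
E
```

```text
[ 508.79718138 -501.35764991  233.16913557] [ 3.13339714 -0.00832511  0.03528434] 38.59578427799862 [ 1.21732586  0.3062863  -0.67182343]
[446.49527376 284.48288409]
shift [ -3.46 -78.76   0.14] turn [ 0.013  0.    -1.647]
```

>>> send_rows:
  series:
    - {"ax": 0,"ay": 0,"dx": -0.2,"dy": -4.8,"dz": 0,"az": -0.1,"hand": 1}
    - {"ax": 0,"ay": 0,"dx": -0.4,"dy": -9.6,"dz": 0,"az": -0.2,"hand": 1}
    - {"ax": 0,"ay": 0,"dx": -0.6,"dy": -14.4,"dz": 0,"az": -0.3,"hand": 1}
    - {"ax": 0,"ay": 0,"dx": -0.8,"dy": -19.2,"dz": 0,"az": -0.4,"hand": 1}
    - {"ax": 0,"ay": 0,"dx": -1,"dy": -24,"dz": 0,"az": -0.5,"hand": 1}
    - {"ax": 0,"ay": 0,"dx": -1.2,"dy": -28.8,"dz": 0,"az": -0.6,"hand": 1}
    - {"ax": 0,"ay": 0,"dx": -1.4,"dy": -33.6,"dz": 0,"az": -0.7,"hand": 1}
    - {"ax": 0,"ay": 0,"dx": -1.6,"dy": -38.4,"dz": 0,"az": -0.8,"hand": 1}
    - {"ax": 0,"ay": 0,"dx": -1.8,"dy": -43.2,"dz": 0,"az": -0.9,"hand": 1}
    - {"ax": 0,"ay": 0,"dx": -2,"dy": -48,"dz": 0,"az": -1,"hand": 1}

```text
clock: 40.8
eef_pos: [468.1, -18.8, 225.6]
tool_rot: [-3.141, 0.001, 1.039]
force: [0.7, 0.3, -1.6]
width: 38.4
gripper_force: 61.3
```

```bash
python3 - <<'E'
from h import *
s=read_state();print(s['eef_pos'],s['tool_rot'],s['width'])
rel((*cad(-60,44),225),CY+np.pi/2)
E
```

```text
[468.06094669 -18.78503322 225.63673603] [-3.14127440e+00  8.46703632e-04  1.03947807e+00] 38.438867784498754
shift [ 25.05 -17.22   0.05] turn [-0.001  0.001 -0.642]
```

>>> send_rows:
  series:
    - {"ax": 0,"ay": 0,"dx": 4,"dy": -2.7,"dz": 0,"az": -0.1,"hand": 1}
    - {"ax": 0,"ay": 0,"dx": 8,"dy": -5.4,"dz": 0,"az": -0.2,"hand": 1}
    - {"ax": 0,"ay": 0,"dx": 12,"dy": -8.1,"dz": 0,"az": -0.3,"hand": 1}
    - {"ax": 0,"ay": 0,"dx": 16,"dy": -10.8,"dz": 0,"az": -0.4,"hand": 1}
    - {"ax": 0,"ay": 0,"dx": 19.5,"dy": -13.5,"dz": 0,"az": -0.5,"hand": 1}
    - {"ax": 0,"ay": 0,"dx": 22.5,"dy": -15.6,"dz": 1,"az": -0.6,"hand": 1}
    - {"ax": 0,"ay": 0,"dx": 24.6,"dy": -17.1,"dz": 3,"az": -0.642,"hand": 1}
    - {"ax": 0,"ay": 0,"dx": 24.6,"dy": -17.1,"dz": 6,"az": -0.642,"hand": 1}
    - {"ax": 0,"ay": 0,"dx": 24.6,"dy": -17.1,"dz": 7,"az": -0.642,"hand": 1}
    - {"ax": 0,"ay": 0,"dx": 24.6,"dy": -17.1,"dz": 7,"az": -0.642,"hand": 1}

```text
clock: 41.8
eef_pos: [446.5, 276.8, 154.3]
tool_rot: [-3.138, 0.003, 1.677]
force: [-0.5, -0.4, -0.1]
width: 38.2
gripper_force: 61.3
```

```bash
python3 - <<'E'
from h import *
s=read_state();print(s['eef_pos'],s['tool_rot'],s['width'],s['qpos'].round(2))
rel((*cad(-60,44),74),CY+np.pi/2)
E
```

```text
[446.53199425 276.77005563 154.27305686] [-3.13793471e+00  2.92969651e-03  1.67738840e+00] 38.24497908837353 [-0.19  0.63 -0.64  1.93  0.53  0.76 -1.03]
shift [0.79 0.11 8.02] turn [-0.004  0.003 -0.004]
```

>>> send_rows:
  series:
    - {"ax": 0,"ay": 0,"dx": 0.6,"dy": 0.1,"dz": 3,"az": 0,"hand": 1}
    - {"ax": 0,"ay": 0,"dx": 0.6,"dy": 0.1,"dz": 5,"az": 0,"hand": 1}
    - {"ax": 0,"ay": 0,"dx": 0.6,"dy": 0.1,"dz": 6.5,"az": 0,"hand": 1}
    - {"ax": 0,"ay": 0,"dx": 0.6,"dy": 0.1,"dz": 7.3,"az": 0,"hand": 1}
    - {"ax": 0,"ay": 0,"dx": 0.6,"dy": 0.1,"dz": 7.7,"az": 0,"hand": 1}
    - {"ax": 0,"ay": 0,"dx": 0.6,"dy": 0.1,"dz": 7.9,"az": 0,"hand": 1}
    - {"ax": 0,"ay": 0,"dx": 0.6,"dy": 0.1,"dz": 8,"az": 0,"hand": 1}
    - {"ax": 0,"ay": 0,"dx": 0.6,"dy": 0.1,"dz": 8,"az": 0,"hand": 1}

```text
clock: 42.6
eef_pos: [448.4, 284.8, 76.3]
tool_rot: [3.141, -0.0, 1.678]
force: [0.6, 0.4, -1.3]
width: 38.2
gripper_force: 61.3
```

>>> send_rows:
  series:
    - {"ax": 0,"ay": 0,"dx": 0,"dy": 0,"dz": 0.15,"az": 0,"hand": 1}
    - {"ax": 0,"ay": 0,"dx": 0,"dy": 0,"dz": 0.3,"az": 0,"hand": 1}
    - {"ax": 0,"ay": 0,"dx": 0,"dy": 0,"dz": 0.3,"az": 0,"hand": 0.35}
    - {"ax": 0,"ay": 0,"dx": 0,"dy": 0,"dz": 0.3,"az": 0,"hand": 0.35}
    - {"ax": 0,"ay": 0,"dx": 0,"dy": 0,"dz": 0.3,"az": 0,"hand": 0.35}
    - {"ax": 0,"ay": 0,"dx": 0,"dy": 0,"dz": -1,"az": 0,"hand": 0.35}
    - {"ax": 0,"ay": 0,"dx": 0,"dy": 0,"dz": -5,"az": 0,"hand": 0.35}
    - {"ax": 0,"ay": 0,"dx": 0,"dy": 0,"dz": -10,"az": 0,"hand": 0}
    - {"ax": 0,"ay": 0,"dx": 0,"dy": 0,"dz": -15,"az": 0,"hand": 0}
    - {"ax": 0,"ay": 0,"dx": 0,"dy": 0,"dz": -20,"az": 0,"hand": 0}

```text
clock: 43.6
eef_pos: [447.3, 284.6, 278.7]
tool_rot: [3.142, -0.001, 1.679]
force: [0.6, 0.1, -0.0]
width: 85.0
gripper_force: 0.0
```

```bash
python3 - <<'E'
from h import *
s=read_state();print(s['eef_pos'],s['tool_rot'],s['width'],s['clock'])
rel((610,-15,330),0.0)
E
```

```text
[447.33736369 284.64051969 278.67009014] [ 3.14156880e+00 -5.43819344e-04  1.67863621e+00] 85.0193800776988 43.6
shift [-31.54  12.95  -5.15] turn [-0.    -0.     1.679]
```

>>> send_rows:
  series:
    - {"ax": 0,"ay": 0,"dx": -3.2,"dy": 1.3,"dz": -2,"az": 0.14,"hand": 0}
    - {"ax": 0,"ay": 0,"dx": -6.4,"dy": 2.6,"dz": -4,"az": 0.28,"hand": 0}
    - {"ax": 0,"ay": 0,"dx": -9.6,"dy": 3.9,"dz": -5,"az": 0.42,"hand": 0}
    - {"ax": 0,"ay": 0,"dx": -12.8,"dy": 5.2,"dz": -5.2,"az": 0.56,"hand": 0}
    - {"ax": 0,"ay": 0,"dx": -16,"dy": 6.5,"dz": -5.2,"az": 0.7,"hand": 0}
    - {"ax": 0,"ay": 0,"dx": -19.2,"dy": 7.8,"dz": -5.2,"az": 0.84,"hand": 0}
    - {"ax": 0,"ay": 0,"dx": -22.4,"dy": 9.1,"dz": -5.2,"az": 0.98,"hand": 0}
    - {"ax": 0,"ay": 0,"dx": -25.6,"dy": 10.4,"dz": -5.2,"az": 1.12,"hand": 0}
    - {"ax": 0,"ay": 0,"dx": -28.8,"dy": 11.7,"dz": -5.2,"az": 1.26,"hand": 0}
    - {"ax": 0,"ay": 0,"dx": -31.5,"dy": 13,"dz": -5.2,"az": 1.4,"hand": 0}

```text
clock: 44.6
eef_pos: [611.1, -16.4, 328.7]
tool_rot: [-3.142, -0.0, 0.271]
force: [0.9, -0.1, 0.2]
width: 85.3
gripper_force: 0.0
```

>>> send_rows:
  series:
    - {"ax": 0,"ay": 0,"dx": 0,"dy": 0,"dz": 0,"az": 0.14,"hand": 0}
    - {"ax": 0,"ay": 0,"dx": 0,"dy": 0,"dz": 0,"az": 0.279,"hand": 0}
    - {"ax": 0,"ay": 0,"dx": 0,"dy": 0,"dz": 0,"az": 0.279,"hand": 0}
    - {"ax": 0,"ay": 0,"dx": 0,"dy": 0,"dz": 0,"az": 0.279,"hand": 0}

```text
clock: 45.0
eef_pos: [610.7, -14.1, 328.4]
tool_rot: [-3.141, -0.0, 0.003]
force: [-0.1, 0.8, 0.2]
width: 85.4
gripper_force: 0.0
```

```bash
python3 - <<'E'
from h import *
s=read_state();print(s['eef_pos'],s['tool_rot'],s['qpos'].round(2))
w=get_image('wrist');np.savez('w15',**w)
im=w['pixels'];a=im.astype(int)
u,v=proj(w,[(685,-5,165)])[0].round().astype(int);print('expect cap',u,v)
h=get_image('side');g=get_image('scene')
out=np.vstack([np.hstack([cv2.resize(h['pixels'][250:400,200:400],(400,300)),cv2.resize(g['pixels'][140:290,320:520],(400,300))]),np.hstack([cv2.resize(im,(400,300)),cv2.resize(im[max(v-75,0):max(v-75,0)+150,max(u-100,0):max(u-100,0)+200],(400,300))])])
cv2.imwrite('pics/c2.png',out[:,:,::-1])
E
```

```text
[610.66789256 -14.12239545 328.38433342] [-3.14118918e+00 -4.10576599e-04  2.92761688e-03] [ 0.15  0.49 -0.28  1.49  0.14  1.17 -1.72]
expect cap 316 115
```

View pics/c2.png

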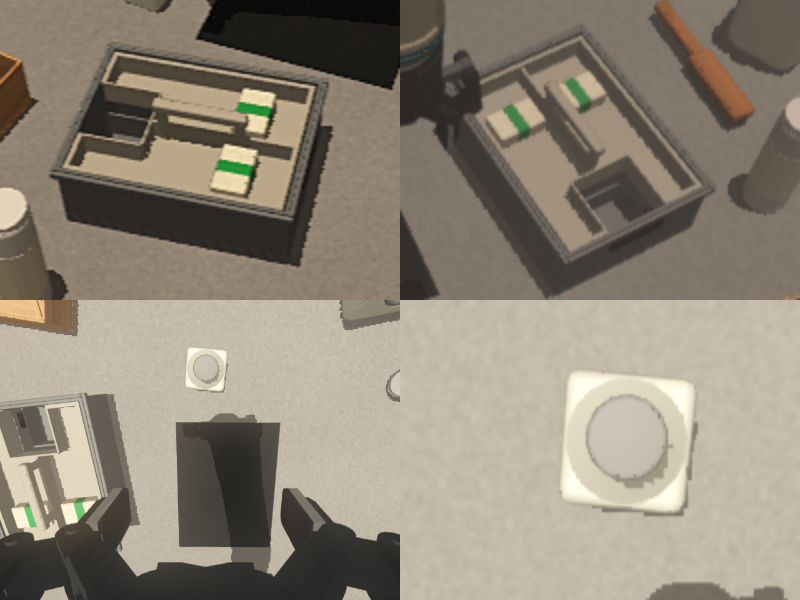

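Both soaps lie flat in the tray, clear of the cut-out. The bottle's cap is at wrist pixel (329.5,108.5) and its body is turned about 4° clockwise (yaw ≈ -0.07).

```bash
python3 - <<'E'
from h import *
w=np.load('w15.npz')
print(ray(w,(329.5,108.5),165))
B=ray(w,[(301,75.5),(363,80.5),(359.5,146.5),(297,141.5)],110);print(B.round(1),B.mean(0))
d=B[0]-B[3];print(np.arctan2(d[1],d[0]),np.linalg.norm(d))
d=B[0]-B[1];print(np.arctan2(-d[0],d[1]),np.linalg.norm(d))
p=ray(w,(329.5,108.5),165)[0]
rel((*p,132),-0.07)
E
```

```text
[[689.38131231 -14.95146359]]
[[717.4   8.8]
 [713.7 -42.9]
 [659.8 -41.3]
 [663.9  13. ]] [688.67899491 -15.62350673]
-0.0793912251938851 53.70752879449265
-0.07206667780911515 51.8334834769956
shift [ 7.86  0.07 19.61] turn [-0.    -0.     0.071]
```

>>> send_rows:
  series:
    - {"ax": 0,"ay": 0,"dx": 4,"dy": 0.1,"dz": 1,"az": 0.071,"hand": 0}
    - {"ax": 0,"ay": 0,"dx": 7.8,"dy": 0.1,"dz": 4,"az": 0.071,"hand": 0}
    - {"ax": 0,"ay": 0,"dx": 7.8,"dy": 0.1,"dz": 8,"az": 0.071,"hand": 0}
    - {"ax": 0,"ay": 0,"dx": 7.8,"dy": 0.1,"dz": 12,"az": 0.071,"hand": 0}
    - {"ax": 0,"ay": 0,"dx": 7.8,"dy": 0.1,"dz": 15,"az": 0.071,"hand": 0}
    - {"ax": 0,"ay": 0,"dx": 7.8,"dy": 0.1,"dz": 18,"az": 0.071,"hand": 0}
    - {"ax": 0,"ay": 0,"dx": 7.8,"dy": 0.1,"dz": 19.8,"az": 0.071,"hand": 0}
    - {"ax": 0,"ay": 0,"dx": 7.8,"dy": 0.1,"dz": 19.8,"az": 0.071,"hand": 0}

```text
clock: 45.95
eef_pos: [686.5, -15.7, 126.5]
tool_rot: [3.141, 0.006, -0.071]
force: [-0.4, -0.1, -0.3]
width: 85.5
gripper_force: 0.0
```

>>> send_rows:
  series:
    - {"ax": 0,"ay": 0,"dx": 0,"dy": 0,"dz": 0,"az": 0,"hand": 1}
    - {"ax": 0,"ay": 0,"dx": 0,"dy": 0,"dz": 0,"az": 0,"hand": 1}
    - {"ax": 0,"ay": 0,"dx": 0,"dy": 0,"dz": 0,"az": 0,"hand": 1}
    - {"ax": 0,"ay": 0,"dx": 0,"dy": 0,"dz": 0,"az": 0,"hand": 1}
    - {"ax": 0,"ay": 0,"dx": 0,"dy": 0,"dz": 0,"az": 0,"hand": 1}
    - {"ax": 0,"ay": 0,"dx": 0,"dy": 0,"dz": 0,"az": 0,"hand": 1}
    - {"ax": 0,"ay": 0,"dx": 0,"dy": 0,"dz": 0,"az": 0,"hand": 1}

```text
clock: 46.65
eef_pos: [689.8, -15.3, 131.2]
tool_rot: [-3.141, -0.002, -0.072]
force: [-0.5, 0.5, 6.5]
width: 28.5
gripper_force: 59.4
```

>>> send_rows:
  series:
    - {"ax": 0,"ay": 0,"dx": 0,"dy": 0,"dz": -1,"az": 0,"hand": 1}
    - {"ax": 0,"ay": 0,"dx": 0,"dy": 0,"dz": -3,"az": 0,"hand": 1}
    - {"ax": 0,"ay": 0,"dx": 0,"dy": 0,"dz": -6,"az": 0,"hand": 1}
    - {"ax": 0,"ay": 0,"dx": 0,"dy": 0,"dz": -10,"az": 0,"hand": 1}
    - {"ax": 0,"ay": 0,"dx": 0,"dy": 0,"dz": -14,"az": 0,"hand": 1}
    - {"ax": 0,"ay": 0,"dx": 0,"dy": 0,"dz": -16,"az": 0,"hand": 1}
    - {"ax": 0,"ay": 0,"dx": 0,"dy": 0,"dz": -16,"az": 0,"hand": 1}
    - {"ax": 0,"ay": 0,"dx": 0,"dy": 0,"dz": -16,"az": 0,"hand": 1}

```text
clock: 47.45
eef_pos: [688.1, -16.0, 288.9]
tool_rot: [3.141, 0.002, -0.072]
force: [-0.4, 0.7, -2.4]
width: 28.6
gripper_force: 59.2
```

```bash
python3 - <<'E'
from h import *
s=read_state();print(s['eef_pos'],s['tool_rot'],s['width'],s['force'],s['torque'])
print(cad(91,0));rel((*cad(90,0),290),CY)
h=get_image('side');np.savez('d2',**h)
print(proj(h,[(*s['eef_pos'][:2],s['eef_pos'][2]-130),(*s['eef_pos'][:2],s['eef_pos'][2]-20)]))
E
```

```text
[688.08231391 -16.01463594 288.855694  ] [ 3.14109640e+00  1.65358906e-03 -7.23158428e-02] 28.607914570591138 [-0.42011919  0.71684296 -2.36639931] [-0.01403799  0.0003159   0.02145317]
[601.43996987 257.48027037]
shift [-10.72 -26.63  -0.11] turn [ 0.     0.002 -0.183]
[[269.89635541 201.638228  ]
 [266.02691663 167.14941496]]
```

>>> send_rows:
  series:
    - {"ax": 0,"ay": 0,"dx": -1.5,"dy": -3.8,"dz": 0,"az": -0.03,"hand": 1}
    - {"ax": 0,"ay": 0,"dx": -3,"dy": -7.6,"dz": 0,"az": -0.06,"hand": 1}
    - {"ax": 0,"ay": 0,"dx": -4.6,"dy": -11.4,"dz": 0,"az": -0.09,"hand": 1}
    - {"ax": 0,"ay": 0,"dx": -6.1,"dy": -15.2,"dz": 0,"az": -0.12,"hand": 1}
    - {"ax": 0,"ay": 0,"dx": -7.6,"dy": -19,"dz": 0,"az": -0.15,"hand": 1}
    - {"ax": 0,"ay": 0,"dx": -9,"dy": -22.5,"dz": 0,"az": -0.183,"hand": 1}
    - {"ax": 0,"ay": 0,"dx": -10.2,"dy": -25,"dz": 0,"az": -0.183,"hand": 1}
    - {"ax": 0,"ay": 0,"dx": -10.7,"dy": -26.6,"dz": 0,"az": -0.183,"hand": 1}
    - {"ax": 0,"ay": 0,"dx": -10.7,"dy": -26.6,"dz": 0,"az": -0.183,"hand": 1}
    - {"ax": 0,"ay": 0,"dx": -10.7,"dy": -26.6,"dz": 0,"az": -0.183,"hand": 1}

```text
clock: 48.5
eef_pos: [601.9, 255.2, 288.7]
tool_rot: [3.139, 0.001, 0.109]
force: [1.8, -0.5, -1.8]
width: 28.5
gripper_force: 59.5
```

```bash
python3 - <<'E'
from h import *
s=read_state();print(s['eef_pos'],s['tool_rot'],s['width'],s['force'],s['qpos'].round(2))
rel((*cad(91,0),200),CY)
E
```

```text
[601.92189632 255.22414925 288.69138272] [3.13902935e+00 1.08546620e-03 1.09392363e-01] 28.487844924961692 [ 1.75682076 -0.46888983 -1.79489865] [-0.27  0.6  -0.31  1.42  0.19  1.15 -2.07]
shift [-0.01 -0.25  8.87] turn [ 0.003  0.001 -0.002]
```

>>> send_rows:
  series:
    - {"ax": 0,"ay": 0,"dx": 0,"dy": -0.2,"dz": 1,"az": 0,"hand": 1}
    - {"ax": 0,"ay": 0,"dx": 0,"dy": -0.2,"dz": 3,"az": 0,"hand": 1}
    - {"ax": 0,"ay": 0,"dx": 0,"dy": -0.2,"dz": 5,"az": 0,"hand": 1}
    - {"ax": 0,"ay": 0,"dx": 0,"dy": -0.2,"dz": 5.3,"az": 0,"hand": 1}
    - {"ax": 0,"ay": 0,"dx": 0,"dy": -0.2,"dz": 5.3,"az": 0,"hand": 1}
    - {"ax": 0,"ay": 0,"dx": 0,"dy": -0.2,"dz": 5.3,"az": 0,"hand": 1}

```text
clock: 49.1
eef_pos: [602.0, 258.8, 237.6]
tool_rot: [-3.141, -0.002, 0.11]
force: [0.7, 0.6, -2.2]
width: 28.6
gripper_force: 59.6
```

```bash
python3 - <<'E'
from h import *
s=read_state();print(s['eef_pos'],s['tool_rot'],s['force'])
rel((*cad(91,0),136),CY)
E
```

```text
[602.04089388 258.81761855 237.579651  ] [-3.14129737e+00 -1.50972565e-03  1.09568482e-01] [ 0.70227243  0.62313456 -2.21500915]
shift [-0.09  0.13 10.16] turn [-0.    -0.002 -0.001]
```

>>> send_rows:
  series:
    - {"ax": 0,"ay": 0,"dx": 0,"dy": 0.1,"dz": 1.5,"az": 0,"hand": 1}
    - {"ax": 0,"ay": 0,"dx": 0,"dy": 0.1,"dz": 3,"az": 0,"hand": 1}
    - {"ax": 0,"ay": 0,"dx": 0,"dy": 0.1,"dz": 4.5,"az": 0,"hand": 1}
    - {"ax": 0,"ay": 0,"dx": 0,"dy": 0.1,"dz": 6,"az": 0,"hand": 1}
    - {"ax": 0,"ay": 0,"dx": 0,"dy": 0.1,"dz": 7.2,"az": 0,"hand": 1}
    - {"ax": 0,"ay": 0,"dx": 0,"dy": 0.1,"dz": 8.2,"az": 0,"hand": 1}
    - {"ax": 0,"ay": 0,"dx": 0,"dy": 0.1,"dz": 9,"az": 0,"hand": 1}
    - {"ax": 0,"ay": 0,"dx": 0,"dy": 0.1,"dz": 9.6,"az": 0,"hand": 1}
    - {"ax": 0,"ay": 0,"dx": 0,"dy": 0.1,"dz": 9.9,"az": 0,"hand": 1}
    - {"ax": 0,"ay": 0,"dx": 0,"dy": 0.1,"dz": 10,"az": 0,"hand": 1}

```text
clock: 50.1
eef_pos: [601.3, 258.3, 136.6]
tool_rot: [-3.142, -0.0, 0.111]
force: [-0.3, -0.3, -1.8]
width: 29.1
gripper_force: 59.7
```

```bash
python3 - <<'E'
from h import *
s=read_state();print(s['eef_pos'],s['tool_rot'],s['force'])
E
```

```text
[601.28605843 258.34686517 136.63725355] [-3.14158503e+00 -4.82773307e-05  1.10831507e-01] [-0.31145509 -0.34933838 -1.79920093]
```

>>> send_rows:
  series:
    - {"ax": 0,"ay": 0,"dx": 0,"dy": 0,"dz": 0.1,"az": 0,"hand": 1}
    - {"ax": 0,"ay": 0,"dx": 0,"dy": 0,"dz": 0.2,"az": 0,"hand": 1}
    - {"ax": 0,"ay": 0,"dx": 0,"dy": 0,"dz": 0.2,"az": 0,"hand": 1}

```text
clock: 50.4
eef_pos: [601.6, 258.5, 135.3]
tool_rot: [-3.141, -0.001, 0.111]
force: [0.2, -0.4, -0.9]
width: 28.6
gripper_force: 59.9
```

>>> send_rows:
  series:
    - {"ax": 0,"ay": 0,"dx": 0,"dy": 0,"dz": 0,"az": 0,"hand": 0}
    - {"ax": 0,"ay": 0,"dx": 0,"dy": 0,"dz": 0,"az": 0,"hand": 0}
    - {"ax": 0,"ay": 0,"dx": 0,"dy": 0,"dz": 0,"az": 0,"hand": 0}
    - {"ax": 0,"ay": 0,"dx": 0,"dy": 0,"dz": 0,"az": 0,"hand": 0}
    - {"ax": 0,"ay": 0,"dx": 0,"dy": 0,"dz": -2,"az": 0,"hand": 0}
    - {"ax": 0,"ay": 0,"dx": 0,"dy": 0,"dz": -6,"az": 0,"hand": 0}
    - {"ax": 0,"ay": 0,"dx": 0,"dy": 0,"dz": -11,"az": 0,"hand": 0}
    - {"ax": 0,"ay": 0,"dx": -4,"dy": 0,"dz": -16,"az": 0,"hand": 0}
    - {"ax": 0,"ay": 0,"dx": -9,"dy": 0,"dz": -18,"az": 0,"hand": 0}
    - {"ax": 0,"ay": 0,"dx": -11,"dy": 0,"dz": -18,"az": 0,"hand": 0}

```text
clock: 51.4
eef_pos: [491.0, 247.0, 317.9]
tool_rot: [-3.139, -0.005, 0.111]
force: [0.1, 0.0, 0.1]
width: 85.3
gripper_force: 0.0
```

```bash
python3 - <<'E'
from h import *
s=read_state();print(s['eef_pos'],s['tool_rot'],s['force'],s['clock'])
w=get_image('wrist');np.savez('w16',**w);save(w,'w16')
soaps(w,300)
# cap: grey, low-saturation disc near the expected spot (bottle stands at z 4 -> cap top 169)
u,v=proj(w,[(*cad(91,0),169)])[0];print('cap expected',u,v)
gray=cv2.cvtColor(w['pixels'],cv2.COLOR_RGB2GRAY)
r=np.linalg.norm(proj(w,[(*(cad(91,0)+[0,15]),169)])[0]-[u,v])
C=cv2.HoughCircles(cv2.medianBlur(gray,3),cv2.HOUGH_GRADIENT,1,30,param1=60,param2=14,minRadius=int(r*.8),maxRadius=int(r*1.25))
if C is not None:
    for c in C[0]:
        if np.hypot(c[0]-u,c[1]-v)<60: print(c, ray(w,c[:2],169), 'r exp',r)
for n in('scene','side'):
    g=get_image(n);np.savez(n+'f',**g);print(n,'cap',proj(g,[(*cad(91,0),169)]).round(),'bands');soaps(g,400)
print(cad(91,0))
E
```

```text
[490.99276754 246.99400184 317.8589237 ] [-3.13949427 -0.0045144   0.11115505] [0.09216338 0.00304857 0.07582234] 51.4
band px [288. 248.] xy [419.6 284.6] size [22.5 17.1] ang 5.2
band px [377. 239.] xy [441.7 186.7] size [49.  16.9] ang 6.4
cap expected 331.08469009120745 58.012230182476706
[327.5  57.5  22.9] [[601.48850042 259.88853036]] r exp 22.569410152009898
[349.5 104.5  21.8] [[573.55025407 241.60532211]] r exp 22.569410152009898
scene cap [[436. 220.]] bands
side cap [[254. 282.]] bands
band px [317. 333.] xy [464.  240.6] size [42.6 16. ] ang 4.8
band px [327. 304.] xy [471.9 150.7] size [45.1 16.7] ang 2.9
[601.43996987 257.48027037]
```

The cap stands at (601.5, 260) at standing height, within 3 mm of the bay's centre. The soap bands have not moved, so the tray has not shifted, and the arm is clear.

```bash
python3 -c "
from cell import *
print(finish_job())"
```

```text
the job is handed in; nothing more can be done
None
```

I handed the job in at about 51 s: the carton and tub stand in the main bay, the tray is back turned half round with both soap bars in it, and the bottle stands in its bay through the cut-out. My last checks found nothing out of place, but the judge's result was not shown.

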